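# Humidity check of the opal cabinet with the gauge rod

### The job

Check the humidity of the opal cabinet: first move the cleaner bottle that stands in front of the cabinet's guide tube and set it down upright and free on the desk, at least 15 cm from the tube's mouth and off the white tile. Then take the gauge rod from its rest, slide it gently into the tube until its collar stops on the rim, draw it right out and hold it level, for reading, with its tip about 5 cm above the middle of the white tile. Finish while holding it there, still, the rod touching nothing but the fingers; leave the stone jars alone.

Things in the scene. Friction and masses are not known exactly. Their poses are not given: they have to be found in the camera images.
- cabinet: fixed grey steel box, 120 mm along its x, 160 mm along its y, 114 mm high, with the guide tube sticking out of its front (-x) face; origin at the centre of its underside on the desk, z up
- tube: fixed round steel guide tube of the cabinet, outer diameter 28 mm, bore 15 mm, bore 76 mm deep and closed below, 80 mm long. Origin at the centre of its mouth (75 mm above the desk, 129 mm in front of the cabinet's centre); its z axis points out of the mouth along the bore, 30 degrees above horizontal
- rest: fixed aluminium rest of the rod: plate 150 x 60 x 8 mm with two slotted uprights, 8 mm thick, 34 mm wide, at x = -37 mm (under the handle, 75 mm tall) and x = +88 mm (under the shaft, 77 mm tall). Origin on the desk under the middle of the rod's handle, x along the rod towards its tip; the slots are open upwards
- rod: loose gauge rod, about 80 g, 168 mm long, lying level in the rest with its axis 70 mm above the desk. Origin on its axis at the middle of the handle, x along the axis towards the tip. Black handle of 14 x 14 mm square section from x = -45 to +45 mm (flat sides face its y and z; free for the fingers from x = -33 to +45 mm); steel collar of 26 mm diameter from x = 45 to 53 mm; steel shaft of 9 mm diameter with round end from there to x = 123 mm
- rod_tip (a point): end of the rod's shaft, on the axis (x = 123 mm)
- rod_collar (a point): on the rod's axis, at the collar face towards the tip (x = 53 mm); it meets the tube's mouth when the collar stops
- bottle: loose slim white bottle of cleaner, about 110 g, 140 mm tall: body 36 mm in diameter up to 98 mm, then a shoulder and a grey cap of 25 mm diameter from 108 to 140 mm; origin at the centre of its underside; it starts upright 35 to 60 mm in front of the tube's mouth, in the rod's way. The desk round x = 0.42 m, y = 0.20 m is always free for it
- tile: fixed white ceramic grading tile, 90 x 90 mm, on a thin rubber mat; origin at its centre on the desk, its top is 9 mm above the desk
- stone_jar: loose bystander near the middle of the desk: low glass jar with black cap, 39 mm in diameter, 43 mm tall; origin at the centre of its underside
Not all that is in view belongs to the job. What is shaped like the bottle but purple is not meant.

How it is judged:
On the way, in this order (a step that is already met when the one before it is completed fails the run):
1. the bottle stands upright and released on the desk, at least 15 cm from the tube's mouth and off the tile (horizontal distance between bottle and tube above 0.15 m and horizontal distance between bottle and tile above 0.065 m and height (world z) of bottle below 0.005 m and angle between bottle's own z axis and vertical below 0.1 rad and contact force between the fingers and bottle below 0.1 N and linear speed of bottle below 0.02 m/s), for 0.2 s.
2. the rod is in the tube with its collar on the rim (z of rod_collar in the frame of tube below 0.003 m and distance between rod_collar and tube below 0.007 m and angle between the x axis of rod and the z axis of tube, either way round below 0.13 rad and contact force between the fingers and rod above 1 N), for 0.2 s.
At the end, for the whole second after the job is handed in: Rod held in the fingers, still, level within 9 degrees, tip within 25 mm of the tile centre (from above) and 26 to 76 mm above the tile, touching nothing else; bottle upright on the desk, its centre at least 150 mm from the tube mouth and 65 mm from the tile centre (horizontal distance between rod_tip and tile below 0.025 m and height (world z) of rod_tip between 0.035 and 0.085 m and angle between rod's own x axis and vertical between 1.41 and 1.73 rad and linear speed of rod below 0.02 m/s and contact force between the fingers and rod above 1 N and contact force between each of rod, the fingers and tile below 0.05 N and contact force between rod and rest below 0.05 N and contact force between rod and cabinet below 0.05 N and contact force between each of rod, the arm, the fingers and bottle below 0.05 N and contact force between rod and stone_jar below 0.05 N and horizontal distance between bottle and tube above 0.15 m and horizontal distance between bottle and tile above 0.065 m and height (world z) of bottle below 0.005 m and angle between bottle's own z axis and vertical below 0.1 rad); the arm keeps its last pose, push and grip.
It fails at once if the bottle is tipped over (angle between bottle's own z axis and vertical above 0.6 rad).
It fails at once if the stone jar is pushed away or tipped (distance of stone_jar from where it was at the start of the episode above 0.02 m or angle between stone_jar's own z axis and vertical above 0.3 rad).
It fails at once if the rod is rammed into the tube (over 40 N) (contact force between rod and cabinet above 40 N).
It fails at once if the rod is dropped on the desk (height (world z) of rod below 0.012 m).
It also fails if it takes over 61 s, if anything falls off the work surface, if the arm or the gripper's body presses on something with over 40 N, if the wrist force passes 120 N, or if a joint passes its speed limit or range.

### The arm

A 7-joint arm with a two-finger parallel gripper is mounted at the origin on a cart in front of the work surface, level with it; the furniture and walls round the work are solid. World frame = base frame: x ahead of the robot, y to its left, z up, the work surface at z = 0. Lengths are in m, angles in rad, forces in N, time in s.
With the tool pointing down it reaches from about 0.4 to 0.875 m from the base axis. Payload 19.3 kg.
Tool frame: the origin (TCP) lies on the front face of the gripper's body, between the roots of the fingers; the fingertips stand 73 mm ahead of it and the grasp point (between the pads) lies 54 mm ahead of it; z points along the fingers, y is the direction in which the jaws open and shut (so a half turn about z gives the same grasp; the last joint's range is limited). The gripper opens to 85 mm and grips with 20 to 120 N. Pads are 22 mm wide; open, the fingers measure 114 mm over their backs; the gripper's body (76 mm by 85 mm) begins 54 mm behind the grasp point. The pads swing forward as they close: fully open they stand 13 mm farther back than shut.
Start: joints at [1.171, 0.521, -0.036, 1.599, 0.021, 1.021, -0.113], TCP at [0.202, -0.591, 0.304] pointing down, gripper open.
Joint ranges: [-2.91, 2.91], [-0.3, 2.13], [-1.5, 1.42], [0.17, 2.43], [-1.26, 4.41], [0.16, 1.93], [-2.52, 2.52]. Speed limits (rad/s): [1.89, 1.89, 2.39, 2.39, 3.01, 3.01, 3.01].

### API

Orientations are given as [roll, pitch, yaw] about the fixed x, y, z axes, in that order (R = Rz(yaw) Ry(pitch) Rx(roll)).
In Python, from workcell import bot gives the robot as it stands.
- The arm moves only by the shell command python3 -m crank 'ROWS' [OPENING] [FORCE]. ROWS is a JSON object of lists of equal length, an entry for each row: "travel": the shift along the world's x, y, z in cm, a list of three; "rot": the turn, a rotation vector about the world's x, y, z in degrees, a list of three. A call has 1 to 8 rows; each row is the pose to reach, as a shift and turn from the pose commanded when the call began; what a row does not reach only later rows make up. A row lasts 1/10 s, in which the tool goes at most 50 mm and 8.59 degrees, less where a joint would pass 70% of its speed; a pose out of reach is approached as far as the arm can. A call with a gripper value outside its range is refused whole. OPENING is the opening, from -1 (shut) to 1 (fully open), so that 0 is half open, set as the call begins (- or left out, the last holds). The fingers move at their own pace and stop on an object; FORCE is the grip in N (left out, the last holds). Time passes only in rows, so rows that repeat a pose let the fingers close. It gives the time, the measured TCP pose, the force and the opening at its end, in the units of the state.
- bot.observe(): the state, without advancing time (a new reading comes with each control period).
- bot.grab_frame(name): name is "scene" or "top" or "wrist"; returns the picture (480x640x3 uint8, red, green, blue); there is no depth.
- bot.camera_model(name): a dict with "fx", "fy", "cx", "cy" (pixels), "k1" (the pictures are not rectified: a ray, as slopes to the right and down, at radius r is drawn at 1 + k1 r^2 times it, then the intrinsics apply), "R" (3x3) and "t" (3): a world point X has camera coordinates R X + t. Camera axes: x right, y down, z forward; pixel columns grow to the right and rows downward; lengths in m; the calibration is good to about 2 mm. A picture is of the moment at which its call begins: read the wrist's pose just before it. camera_model takes no time and is no camera call; for the wrist camera it gives the pose at the moment of the call.
- bot.job_done(): hands the job in, once; it reports no verdict.
Trained networks look in the newest picture that a camera, given by its name, has taken for a name from the list of things; names that differ only in an ending like _2 or _b are one class to them, and where a whole thing is asked for, a point or a joint stands for the part that bears it (a point fixed in the world has none). Each returns a list of dicts, best first, with "conf" (0 to 1); they miss things now and then, are a little off and sometimes report something else, mostly with a low value. They report only what shows in the picture. A call takes as long as a camera call. They do not tell look-alikes from the thing itself.
- bot.silhouettes(camera, thing): "pixels" (480x640 bool, what is visible of it) and "box" ([centre column, centre row, width, height] in pixels, round what is visible of it).
The state is a dict: "clock": time; "qpos": joint angles; "qd": joint speeds; "joint_efforts": joint torques, N m; "position": TCP position; "tool_rot": TCP orientation; "force": force on the tool from outside, world axes, zero at the start; "moment": the same for the moment, N m; "grip_width": finger opening in m.
Only numpy, scipy, OpenCV 4.12 (cv2) and the standard library are available. Lean on these libraries where they do the work, as an engineer would, in place of code of your own. Each camera call takes 0.05 s, during which the arm holds its last target.

## Working session

There is one attempt and no reset: what is moved stays moved. The work goes in short steps, Python scripts to look and compute and a shell command to move; the robot and the scene stay as the last step left them, time stands still between calls to the robot, and variables do not carry over. Pictures are saved under pics/ and viewed, and the job is handed in when it is done.

```bash
ls -la; mkdir -p pics; python3 - <<'E'
from workcell import bot
import cv2
s=bot.observe(); print(s)
for n in ("scene","top"):
    im=bot.grab_frame(n); cv2.imwrite(f"pics/{n}0.png",im[:,:,::-1]); print(n,bot.camera_model(n))
E
```

```text
total 12
drwxr-xr-x  3 agent agent 4096 Dec  7 01:44 .
drwxr-xr-x 23 root  root  4096 Dec  7 01:44 ..
drwxr-xr-x  2 agent agent 4096 Dec  7 01:44 pics
{'clock': 0.0, 'qpos': array([ 1.17081215,  0.52201597, -0.03630191,  1.60002862,  0.02117894,
        1.02111588, -0.1128235 ]), 'qd': array([-0.00029732,  0.00023683, -0.00124489,  0.00045743, -0.00161129,
        0.00035922,  0.00114625]), 'joint_efforts': array([-7.94539155e-04, -9.27098250e+01,  1.97971947e+00, -3.69931591e+01,
        1.78741099e-02,  8.15264066e-03, -4.66879058e-06]), 'position': array([ 0.20227137, -0.59107669,  0.30331737]), 'tool_rot': array([-3.14041187e+00,  8.09003622e-05,  3.29718020e-01]), 'force': array([-0.87032192,  0.37652036,  0.23095705]), 'moment': array([0.01063886, 0.01459367, 0.06852319]), 'grip_width': 0.08528587680928948}
scene {'fx': 559.5554267658563, 'fy': 559.5554267658563, 'cx': 322.95342081994033, 'cy': 236.28452321137928, 'k1': 0.04929310901989696, 'R': array([[-0.81345823, -0.5812715 , -0.02022761],
       [-0.2571964 ,  0.39068996, -0.88386162],
       [ 0.5216663 , -0.71378204, -0.4673109 ]]), 't': array([0.42702064, 0.22369783, 0.56213659])}
top {'fx': 572.1249840572681, 'fy': 572.1249840572681, 'cx': 309.4122721129459, 'cy': 230.12931777808353, 'k1': -0.1817284715781453, 'R': array([[ 5.37681934e-04, -9.99995668e-01, -2.89394405e-03],
       [-9.81082587e-01,  3.27273972e-05, -1.93589658e-01],
       [ 1.93588914e-01,  2.94328778e-03, -9.81078320e-01]]), 't': array([-0.07581878,  0.54423926,  0.92237653])}
```

View pics/scene0.png

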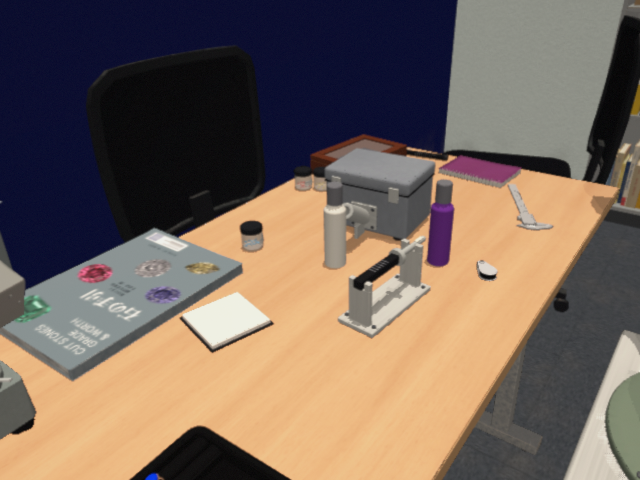

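View pics/top0.png

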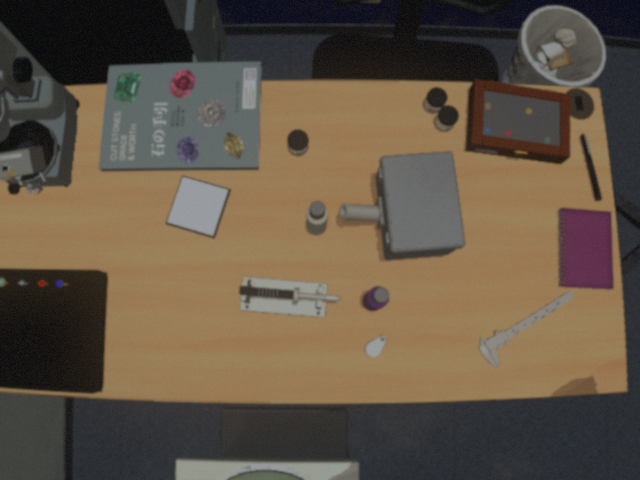

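The scene shows the white bottle at (335,235) in front of the tube at (355,215), the rod in its rest at (385,280), a purple look-alike at (440,230), the tile at (227,320) and the jar at (252,236). In the top view the tube points left (+y) with its mouth at about (343,212). The bottle is at (317,217), the rest at (283,297) with the tip to the right at (340,298), the tile at (198,206) and the jar at (298,142).

```bash
cat > h.py <<'E'
import numpy as np, cv2
from scipy.spatial.transform import Rotation as Ro
from scipy.optimize import least_squares
def proj(c,X):
    X=np.atleast_2d(X); p=X@np.array(c['R']).T+c['t']; s=p[:,:2]/p[:,2:]
    r2=(s**2).sum(1,keepdims=True); s=s*(1+c['k1']*r2)
    return s*[c['fx'],c['fy']]+[c['cx'],c['cy']]
def ray(c,uv):
    d=(np.atleast_2d(uv)-[c['cx'],c['cy']])/[c['fx'],c['fy']]; s=d.copy()
    for _ in range(20): s=d/(1+c['k1']*(s**2).sum(1,keepdims=True))
    R=np.array(c['R']); o=-R.T@c['t']; v=np.c_[s,np.ones(len(s))]@R
    return o,v/np.linalg.norm(v,axis=1,keepdims=True)
def onplane(c,uv,z):
    o,v=ray(c,uv); return o+v*((z-o[2])/v[:,2])[:,None]
def tri(c1,p1,c2,p2):
    A=np.zeros((3,3));b=np.zeros(3);L=[]
    for c,p in((c1,p1),(c2,p2)):
        o,v=ray(c,p);P=np.eye(3)-np.outer(v[0],v[0]);A+=P;b+=P@o;L.append((o,P))
    x=np.linalg.solve(A,b);return x,[np.linalg.norm(P@(x-o)) for o,P in L]
E
python3 - <<'E'
from workcell import bot
from h import *
import pickle
out={}
for n in("scene","top"):
    im=bot.grab_frame(n); vis=im[:,:,::-1].copy(); c=bot.camera_model(n); out[n+'_cam']=c; out[n+'_im']=im
    for i,t in enumerate(["cabinet","tube","rest","rod","bottle","tile","stone_jar","rod_collar"]):
        r=bot.silhouettes(n,t); out[n,t]=r
        for d in r[:3]:
            print(n,t,round(d['conf'],2),np.round(d['box'],1),d['pixels'].sum())
        if r:
            cs,_=cv2.findContours(r[0]['pixels'].astype('u1'),0,2)
            cv2.drawContours(vis,cs,-1,[(0,0,255),(0,255,0),(255,0,0),(0,255,255),(255,0,255),(255,255,0),(0,128,255),(128,0,255)][i],1)
    vis=cv2.resize(vis[100:400,150:550] if n=="scene" else vis[100:370,120:520],None,fx=2,fy=2)
    cv2.imwrite(f"pics/{n}1.png",vis)
pickle.dump(out,open('o.pkl','wb'))
E
```

```text
scene cabinet 0.9 [377.9 194.7 113.4  95.6] 7400
scene tube 0.94 [356.9 216.1  22.8  22.3] 360
scene rest 0.72 [382.7 287.9  94.8 100.5] 3853
scene rod 0.95 [390.4 261.7  77.1  55.6] 996
scene bottle 0.96 [335.4 224.8  27.3  81.7] 1783
scene bottle 0.7 [442.3 222.2  29.4  88.3] 1854
scene tile 0.62 [228.  322.9  95.6  59.3] 3129
scene stone_jar 0.79 [252.  235.8  27.2  31.1] 646
scene stone_jar 0.21 [390.5 263.1  74.4  56.2] 980
scene rod_collar 0.8 [393.4 262.6  74.   54.5] 979
top cabinet 0.9 [403.9 206.4 126.9 108.9] 8960
top tube 0.6 [360.3 211.7  45.   18.3] 686
top rest 0.85 [284.5 296.4  87.2  36.9] 2258
top rod 0.77 [288.9 295.9 103.7  15.8] 809
top bottle 0.83 [316.2 218.1  26.7  36.3] 616
top bottle 0.79 [375.5 298.5  22.6  29.2] 531
top tile 0.8 [197.4 206.1  64.1  68.9] 2794
top stone_jar 0.67 [301.2 143.9  23.3  31.6] 473
top rod_collar 0.88 [291.3 294.9 100.4  14.5] 806
```

View pics/scene1.png

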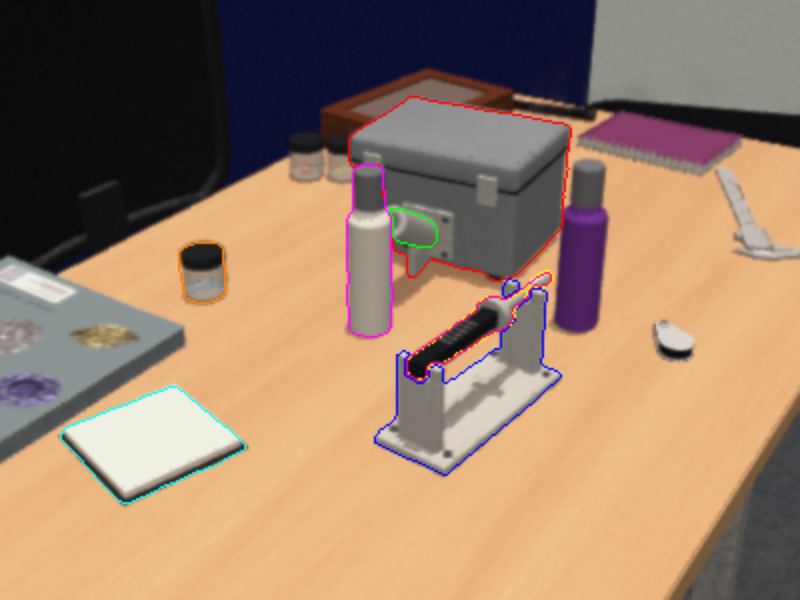

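View pics/top1.png

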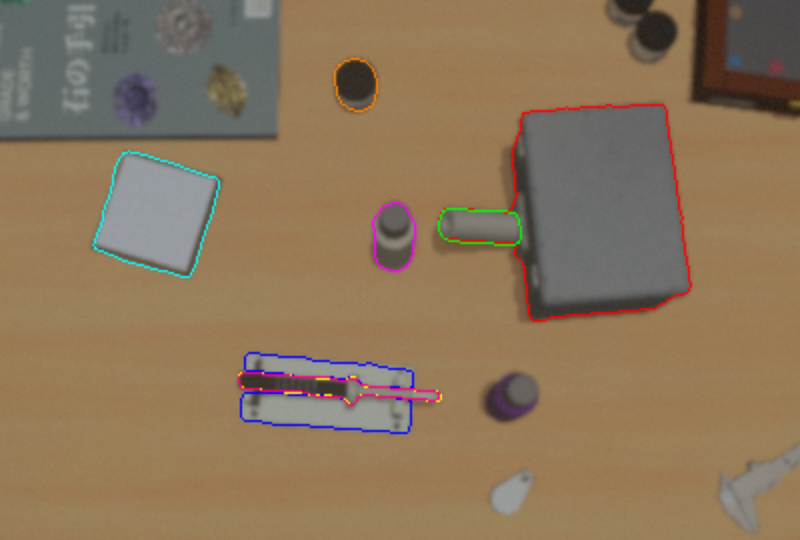

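```bash
cat > fit.py <<'E'
from h import *
def circ(r,z,n=24,ax=2):
    a=np.linspace(0,2*np.pi,n,endpoint=False); P=np.c_[r*np.cos(a),r*np.sin(a),np.full(n,z)]
    return P if ax==2 else P[:,[2,0,1]]
def box(x0,x1,y0,y1,z0,z1): return np.array([[x,y,z] for x in(x0,x1) for y in(y0,y1) for z in(z0,z1)],float)
bottle=np.r_[circ(.018,0),circ(.018,.098),circ(.0125,.108),circ(.0125,.14)]
jar=np.r_[circ(.0195,0),circ(.0195,.043)]
tile=box(-.045,.045,-.045,.045,0,.009)
rod=np.r_[box(-.045,.045,-.007,.007,-.007,.007),circ(.013,.045,ax=0),circ(.013,.053,ax=0),circ(.0045,.119,ax=0),[[.123,0,0]]]
tube=np.r_[circ(.014,0),circ(.014,-.08)]
cab=box(-.06,.06,-.08,.08,0,.114)
D=np.array([[np.cos(a),np.sin(a)] for a in np.linspace(0,2*np.pi,72,endpoint=False)])
def sup(uv): return (uv@D.T).max(0)
def msup(mask):
    v,u=np.nonzero(mask); return sup(np.c_[u,v]-0.0)
def Tpose(p,z=0): # x,y,yaw
    return Ro.from_euler('z',p[2]).as_matrix(),np.array([p[0],p[1],z])
def Ttube(p):
    zz=np.array([np.cos(p[2])*np.cos(np.pi/6),np.sin(p[2])*np.cos(np.pi/6),.5]); yy=np.array([-np.sin(p[2]),np.cos(p[2]),0]); xx=np.cross(yy,zz)
    return np.c_[xx,yy,zz],np.array([p[0],p[1],.075])
def fit(model,views,p0,T=Tpose,dirs=None,free=3,**k):
    p0=np.array(p0,float)
    def f(q):
        p=p0.copy();p[:free]=q;R,t=T(p,**k)
        X=model@R.T+t
        return np.concatenate([(sup(proj(c,X))-msup(m)) if d is None else (sup(proj(c,X))-msup(m))[d(D)] for c,m,d in views])
    r=least_squares(f,p0[:free],loss='soft_l1',x_scale=.01); p=p0.copy();p[:free]=r.x
    return p,np.sqrt(np.mean(f(r.x)**2))
E
python3 - <<'E'
import pickle
from fit import *
o=pickle.load(open('o.pkl','rb'))
C={n:o[n+'_cam'] for n in('scene','top')}
def M(n,t,i=0): return o[n,t][i]['pixels']
for t,m,yaw,fr,z in(('bottle',bottle,0,2,0),('stone_jar',jar,0,2,0),('tile',tile,.3,3,0),('rod',rod,-1.57,3,.07),('cabinet',cab,1.57+np.pi,3,0)):
    for vs in(('scene','top'),('top',),('scene',)):
        b=o['top',t][0]['box']; p0=onplane(C['top'],b[:2],z)[0]
        p,e=fit(m,[(C[n],M(n,t),None) for n in vs],[p0[0],p0[1],yaw],free=fr,z=z); print(t,vs,np.round(p,4),'rms px',round(e,2))
p0=onplane(C['top'],[343,212],.075)[0]
for vs in(('scene','top'),('top',)):
    p,e=fit(tube,[(C[n],M(n,'tube'),None) for n in vs],[p0[0],p0[1],1.5],T=Ttube); print('tube',vs,np.round(p,4),e)
p,e=fit(tube,[(C['top'],M('top','tube'),lambda D:D[:,0]<.3)],[p0[0],p0[1],1.5],T=Ttube,free=2); print('tube',np.round(p,4),e)
E
```

```text
bottle ('scene', 'top') [ 0.563  -0.0874  0.    ] rms px 0.74
bottle ('top',) [ 0.5623 -0.0875  0.    ] rms px 0.48
bottle ('scene',) [ 0.5645 -0.0883  0.    ] rms px 0.79
stone_jar ('scene', 'top') [ 0.7147 -0.0541  0.    ] rms px 1.03
stone_jar ('top',) [ 0.714  -0.0538  0.    ] rms px 0.85
stone_jar ('scene',) [ 0.717 -0.056  0.   ] rms px 1.05
tile ('scene', 'top') [ 0.5985  0.129  -0.2723] rms px 0.96
tile ('top',) [ 0.5976  0.1278 -0.2783] rms px 1.01
tile ('scene',) [ 0.5984  0.1298 -0.265 ] rms px 0.7
rod ('scene', 'top') [ 0.437  -0.0069 -1.653 ] rms px 0.91
rod ('top',) [ 0.4373 -0.0055 -1.6529] rms px 0.87
rod ('scene',) [ 0.4378 -0.0089 -1.6543] rms px 0.45
cabinet ('scene', 'top') [ 0.5831 -0.2582  4.8037] rms px 8.77
cabinet ('top',) [ 0.5825 -0.2571  4.8024] rms px 10.86
cabinet ('scene',) [ 0.5891 -0.2706  4.7832] rms px 4.65
tube ('scene', 'top') [ 0.5659 -0.1319  1.8202] 2.468265059864269
tube ('top',) [ 0.5707 -0.1291  1.6628] 2.2278763420233534
tube [ 0.5735 -0.133   1.5   ] 1.7184501117722562
```

```bash
python3 -m crank '{"travel":[[36.1,50.3,-2.3],[36.1,50.3,-2.3],[36.1,50.3,-2.3],[36.1,50.3,-2.3],[36.1,50.3,-2.3],[36.1,50.3,-2.3],[36.1,50.3,-2.3],[36.1,50.3,-2.3]],"rot":[[0,0,66.4],[0,0,66.4],[0,0,66.4],[0,0,66.4],[0,0,66.4],[0,0,66.4],[0,0,66.4],[0,0,66.4]]}' 1 30
```

```text
clock: 1.8
position: [0.4363, -0.2649, 0.2893]
tool_rot: [3.141, 0.0, 1.494]
force: [0.7, -1.1, -0.5]
grip_width: 0.0856
```

```bash
python3 -m crank '{"travel":[[12.7,17.7,-1],[12.7,17.7,-1],[12.7,17.7,-1],[12.7,17.7,-1],[12.7,17.7,-1],[12.7,17.7,-1],[12.7,17.7,-1]],"rot":[[0,0,0],[0,0,0],[0,0,0],[0,0,0],[0,0,0],[0,0,0],[0,0,0]]}' && python3 - <<'E'
from workcell import bot
import cv2
from h import *
c=bot.camera_model("wrist"); s=bot.observe(); im=bot.grab_frame("wrist"); cv2.imwrite("pics/w0.png",im[:,:,::-1])
R=np.array(c['R']); print(s['position'],s['tool_rot'],-R.T@c['t'],R,c['fx'],c['k1'],s['force'])
E
```

```text
clock: 2.5
position: [0.5623, -0.0898, 0.2789]
tool_rot: [-3.141, 0.0, 1.489]
force: [0.0, -0.9, -0.5]
grip_width: 0.0855
[ 0.56227696 -0.08976305  0.27888006] [-3.14115718e+00  3.01447646e-04  1.48900681e+00] [ 0.56828712 -0.02400364  0.34966341] [[ 9.96655237e-01 -8.17210138e-02 -1.21277811e-04]
 [-7.88455420e-02 -9.61974580e-01  2.61511546e-01]
 [-2.14876549e-02 -2.60627290e-01 -9.65200340e-01]] 427.59471262144103 -0.05159300431893567 [ 0.03496364 -0.88307638 -0.50462823]
```

View pics/w0.png

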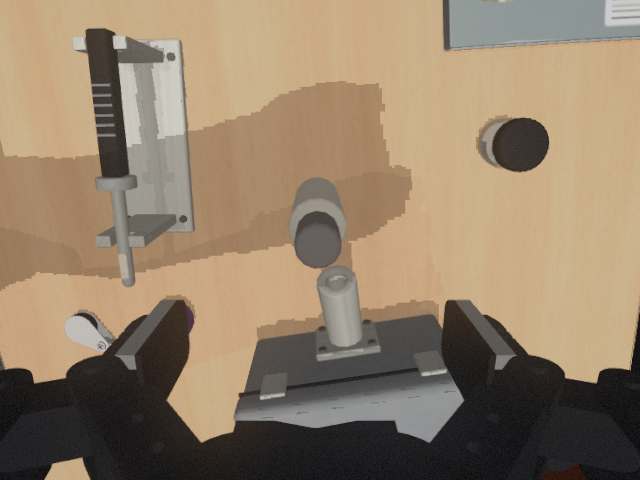

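The wrist view shows the bottle cap at (318,240), the tube with its mouth ring at (337,280), the rod at left from (103,35) to its tip at (128,283), and the jar at (520,145). I'll fit the poses again with this view added.

```bash
python3 - <<'E'
from workcell import bot
from fit import *
import pickle
o=pickle.load(open('o.pkl','rb'))
o['wrist_cam']=bot.camera_model('wrist'); im=bot.grab_frame('wrist'); vis=im[:,:,::-1].copy()
C={n:o[n+'_cam'] for n in('scene','top','wrist')}
for t in("bottle","tube","rod","stone_jar"):
    r=o['wrist',t]=bot.silhouettes('wrist',t)
    for d in r[:2]: print(t,round(d['conf'],2),np.round(d['box'],1))
    if r:
        cs,_=cv2.findContours(r[0]['pixels'].astype('u1'),0,2); cv2.drawContours(vis,cs,-1,(0,0,255),1)
pickle.dump(o,open('o.pkl','wb'))
def M(n,t,i=0): return o[n,t][i]['pixels']
for t,m,p0,fr,z in(('bottle',bottle,[.563,-.0874,0],2,0),('stone_jar',jar,[.7147,-.054,0],2,0),('rod',rod,[.437,-.007,-1.653],3,.07)):
    for vs in(('wrist',),('scene','top','wrist')):
        p,e=fit(m,[(C[n],M(n,t),None) for n in vs],p0,free=fr,z=z); print(t,vs,np.round(p,4),round(e,2))
dw=lambda D:D[:,1]<.3
for vs in([('wrist',None)],[('wrist',dw)],[('top',lambda D:D[:,0]<.3),('wrist',dw)]):
    for fr in(2,3):
        p,e=fit(tube,[(C[n],M(n,'tube'),d) for n,d in vs],[.572,-.132,1.66],T=Ttube,free=fr); print('tube',vs[0],fr,np.round(p,4),round(e,2))
R,t=Ttube(p)
for z,col in((0,(0,255,0)),(-.08,(255,255,0))):
    for rr in(.014,.0075): cv2.polylines(vis,[np.int32(proj(C['wrist'],circ(rr,z)@R.T+t)*8)],True,col,1,cv2.LINE_AA,3)
cv2.imwrite('pics/w1.png',vis); cv2.imwrite('pics/w1z.png',cv2.resize(vis[180:380,220:460],None,fx=3,fy=3))
E
```

```text
bottle 0.92 [321.1 223.2  57.5  91.3]
bottle 0.55 [189.1 316.9   2.3  26.8]
tube 0.62 [341.2 303.6  46.5  81.5]
tube 0.42 [111.8 154.8  55.1 261.4]
rod 0.93 [110.5 153.7  49.2 264.9]
stone_jar 0.89 [514.7 142.8  71.6  59.5]
bottle ('wrist',) [ 0.5647 -0.086   0.    ] 1.52
bottle ('scene', 'top', 'wrist') [ 0.5642 -0.0865  0.    ] 1.24
stone_jar ('wrist',) [ 0.715  -0.0527  0.    ] 1.53
stone_jar ('scene', 'top', 'wrist') [ 0.7148 -0.053   0.    ] 1.28
rod ('wrist',) [ 0.438  -0.0042 -1.6576] 1.42
rod ('scene', 'top', 'wrist') [ 0.4374 -0.0049 -1.6559] 1.29
tube ('wrist', None) 2 [ 0.5732 -0.1306  1.66  ] 4.69
tube ('wrist', None) 3 [ 0.5736 -0.1306  1.6452] 4.68
tube ('wrist', <function <lambda> at 0x7f5fcdcc7c40>) 2 [ 0.5733 -0.1318  1.66  ] 1.13
tube ('wrist', <function <lambda> at 0x7f5fcdcc7c40>) 3 [ 0.5738 -0.1318  1.6247] 0.81
tube ('top', <function <lambda> at 0x7f5fc1ff2840>) 2 [ 0.573 -0.132  1.66 ] 1.09
tube ('top', <function <lambda> at 0x7f5fc1ff2840>) 3 [ 0.5735 -0.132   1.6251] 0.91
```

View pics/w1z.png

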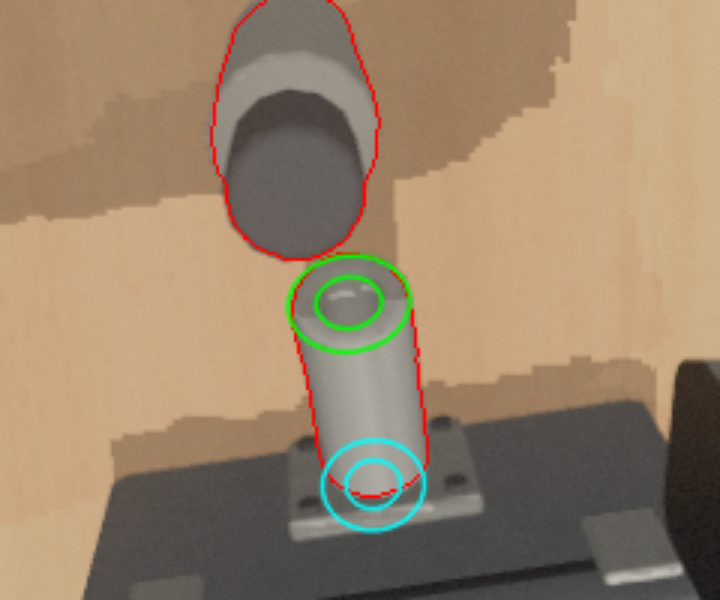

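```bash
python3 -m crank '{"travel":[[0.2,0.3,-3],[0.2,0.3,-6],[0.2,0.3,-8],[0.2,0.3,-9.3],[0.2,0.3,-9.7],[0.2,0.3,-9.7]],"rot":[[0,0,0],[0,0,0],[0,0,0],[0,0,0],[0,0,0],[0,0,0]]}' && python3 -m crank '{"travel":[[0,0,0],[0,0,0],[0,0,0],[0,0,0],[0,0,0],[0,0,0],[0,0,0],[0,0,0]],"rot":[[0,0,0],[0,0,0],[0,0,0],[0,0,0],[0,0,0],[0,0,0],[0,0,0],[0,0,0]]}' -1 30
python3 - <<'E'
from workcell import bot
import cv2
for n in("scene","wrist"):
    im=bot.grab_frame(n); cv2.imwrite(f"pics/{n}2.png",im[:,:,::-1])
E
```

```text
clock: 3.4
position: [0.5645, -0.0867, 0.1822]
tool_rot: [-3.142, -0.0, 1.488]
force: [-0.2, 0.1, 0.5]
grip_width: 0.0857
clock: 4.2
position: [0.5646, -0.0866, 0.1825]
tool_rot: [3.141, 0.0, 1.489]
force: [-1.4, 0.5, 5.5]
grip_width: 0.024
```

View pics/scene2.png

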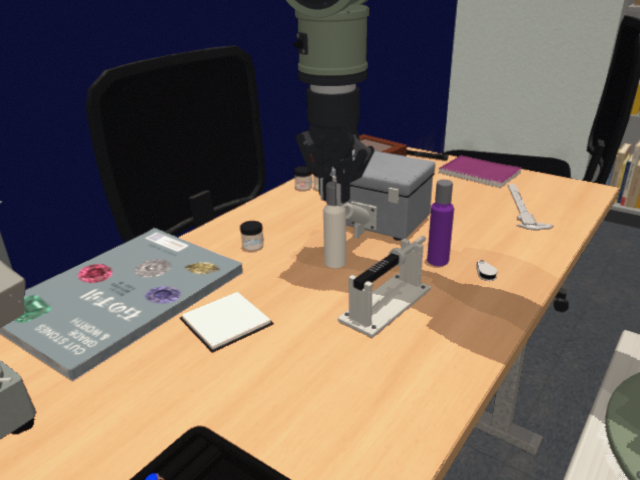

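View pics/wrist2.png

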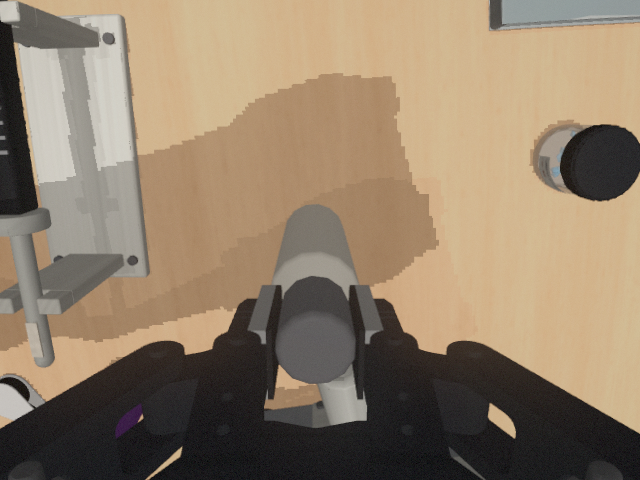

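```bash
python3 -m crank '{"travel":[[0,0,1],[0,0,3],[0,0,6],[0,0,9],[-1,2,10],[-2.5,5,10],[-4,8,10],[-5.5,11,10]],"rot":[[0,0,0],[0,0,0],[0,0,0],[0,0,0],[0,0,0],[0,0,0],[0,0,0],[0,0,0]]}' - 40 && python3 -m crank '{"travel":[[-1.5,3,0],[-3,6,0],[-4.5,9,0],[-6,12,0],[-7.5,15,-1],[-8.5,17,-3],[-8.9,17.6,-5.5],[-8.9,17.7,-7.5]],"rot":[[0,0,0],[0,0,0],[0,0,0],[0,0,0],[0,0,0],[0,0,0],[0,0,0],[0,0,0]]}' 
python3 - <<'E'
from workcell import bot
import cv2
for n in("scene","wrist"):
    im=bot.grab_frame(n); cv2.imwrite(f"pics/{n}3.png",im[:,:,::-1])
E
```

```text
clock: 5.1
position: [0.5087, 0.0244, 0.2828]
tool_rot: [3.141, 0.0, 1.488]
force: [0.8, 1.0, -1.4]
grip_width: 0.0235
clock: 5.9
position: [0.4197, 0.2015, 0.2067]
tool_rot: [3.141, -0.0, 1.491]
force: [0.9, -0.3, -1.2]
grip_width: 0.0235
```

View pics/scene3.png

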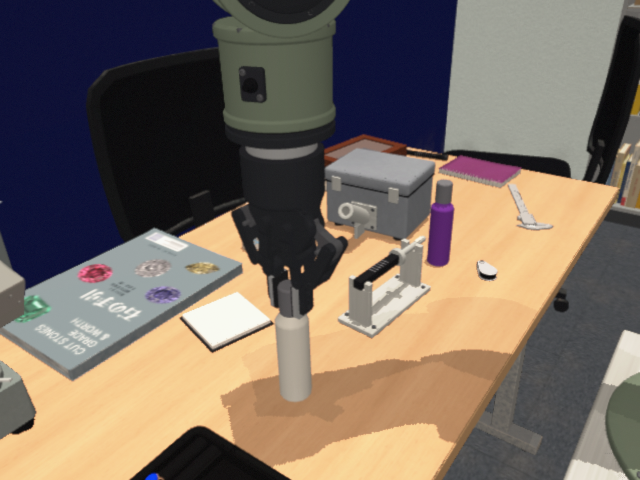

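The bottle hangs upright in the fingers at about (293,345) and the tube mouth is now clear at (350,211). I'll lower it gently.

```bash
python3 -m crank '{"travel":[[0,0,-0.8],[0,0,-1.5],[0,0,-2],[0,0,-2.2],[0,0,-2.3],[0,0,-2.3]],"rot":[[0,0,0],[0,0,0],[0,0,0],[0,0,0],[0,0,0],[0,0,0]]}'
```

```text
clock: 6.6
position: [0.4205, 0.2004, 0.1842]
tool_rot: [3.141, -0.0, 1.489]
force: [-0.8, 0.1, -1.6]
grip_width: 0.0239
```

```bash
python3 -m crank '{"travel":[[0,0,-0.05],[0,0,-0.1],[0,0,-0.15],[0,0,-0.2],[0,0,-0.2]],"rot":[[0,0,0],[0,0,0],[0,0,0],[0,0,0],[0,0,0]]}'
```

```text
clock: 7.1
position: [0.4206, 0.2007, 0.1824]
tool_rot: [3.141, -0.0, 1.489]
force: [-1.5, -1.6, 9.5]
grip_width: 0.0237
```

```bash
python3 -m crank '{"travel":[[0,0,0.05],[0,0,0.05],[0,0,0.05],[0,0,0.05],[0,0,0.05],[0,0,0.05],[0,0,0.05]],"rot":[[0,0,0],[0,0,0],[0,0,0],[0,0,0],[0,0,0],[0,0,0],[0,0,0]]}' 1 && python3 -m crank '{"travel":[[0,0,2],[0,0,5],[0,0,9],[0,0,10],[0,0,10]],"rot":[[0,0,0],[0,0,0],[0,0,0],[0,0,0],[0,0,0]]}'
python3 - <<'E'
from workcell import bot
from fit import *
for n in("scene",):
    im=bot.grab_frame(n); r=bot.silhouettes(n,'bottle'); c=bot.camera_model(n)
    for d in r[:2]:
        print(d['conf'],d['box']); p,e=fit(bottle,[(c,d['pixels'],None)],[.42,.2,0],free=2); print(p,e)
    cv2.imwrite(f"pics/{n}4.png",im[:,:,::-1])
E
```

```text
clock: 7.8
position: [0.4204, 0.2004, 0.1825]
tool_rot: [-3.142, 0.0, 1.489]
force: [-0.3, -0.0, 0.2]
grip_width: 0.0854
clock: 8.3
position: [0.421, 0.2005, 0.2839]
tool_rot: [3.139, -0.001, 1.488]
force: [-0.8, -0.2, -0.6]
grip_width: 0.0849
0.92 [295.4, 360.4, 37.6, 118.1]
[0.42076057 0.198716   0.        ] 1.1784939917588184
0.81 [440.5, 223.4, 24.4, 86.9]
[ 0.42907858 -0.18990824  0.        ] 1.7289119794877188
```

View pics/scene4.png

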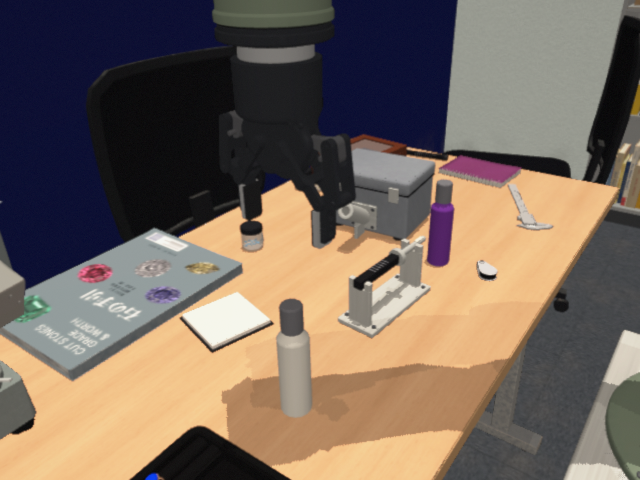

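The bottle stands upright and free at about (0.421, 0.199). Next I'll move above the rod.

```bash
python3 -m crank '{"travel":[[1.6,-21,-1],[1.6,-21,-1],[1.6,-21,-1],[1.6,-21,-1],[1.6,-21,-1],[1.6,-21,-1],[1.6,-21,-1]],"rot":[[0,0,0],[0,0,0],[0,0,0],[0,0,0],[0,0,0],[0,0,0],[0,0,0]]}' 
python3 - <<'E'
from workcell import bot
from fit import *
import pickle
o=pickle.load(open('o.pkl','rb'))
c=bot.camera_model('wrist'); im=bot.grab_frame('wrist'); vis=im[:,:,::-1].copy(); o['w2_cam']=c
for t in("tube","rod","rest"):
    r=o['w2',t]=bot.silhouettes('wrist',t)
    for d in r[:2]: print(t,round(d['conf'],2),np.round(d['box'],1))
    if r:
        cs,_=cv2.findContours(r[0]['pixels'].astype('u1'),0,2); cv2.drawContours(vis,cs,-1,(0,0,255),1)
pickle.dump(o,open('o.pkl','wb'))
M=lambda n,t:o[n,t][0]['pixels']
print('rod',fit(rod,[(c,M('w2','rod'),None)],[.437,-.005,-1.656],z=.07))
s=bot.observe(); print(s['position'],s['tool_rot'])
try:
  for fr in(2,3): print('tube',fit(tube,[(c,M('w2','tube'),lambda D:D[:,1]<.3)],[.572,-.132,1.66],T=Ttube,free=fr))
except Exception as e: print(e)
cv2.imwrite('pics/w5.png',vis)
E
```

```text
clock: 9.1
position: [0.4362, -0.0088, 0.2719]
tool_rot: [-3.14, -0.0, 1.489]
force: [0.6, 0.8, 0.3]
grip_width: 0.0854
rod 0.63 [316.1 261.9  36.1 236.1]
rest 0.8 [316.8 241.   76.3 215. ]
rod (array([ 0.43771092, -0.00438747, -1.65306478]), np.float64(1.5328387206680745))
[ 0.43638751 -0.00841571  0.27240385] [-3.14127599e+00 -2.01155897e-04  1.49071323e+00]
list index out of range
```

View pics/w5.png

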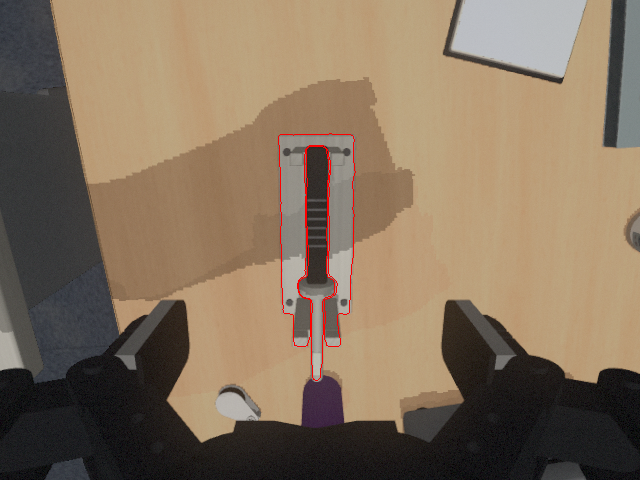

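```bash
python3 -m crank '{"travel":[[0,0,-4],[0,-0.1,-8],[0,-0.1,-11],[0,-0.1,-13.5],[0,-0.1,-14.6],[0,-0.1,-14.8],[0,-0.1,-14.8]],"rot":[[0,0,-0.1],[0,0,-0.1],[0,0,-0.1],[0,0,-0.1],[0,0,-0.1],[0,0,-0.1],[0,0,-0.1]]}' 
python3 - <<'E'
from workcell import bot
import cv2
s=bot.observe(); print(s['position'],s['tool_rot'],s['force'])
im=bot.grab_frame("wrist"); cv2.imwrite(f"pics/w6.png",im[:,:,::-1])
E
```

```text
clock: 10.0
position: [0.4367, -0.0102, 0.1251]
tool_rot: [3.141, -0.0, 1.488]
force: [0.7, -0.8, -0.6]
grip_width: 0.0851
[ 0.4367424  -0.01020466  0.12507499] [ 3.14114654e+00 -5.13305618e-05  1.48751544e+00] [ 0.72657524 -0.76941981 -0.58940942]
```

View pics/w6.png

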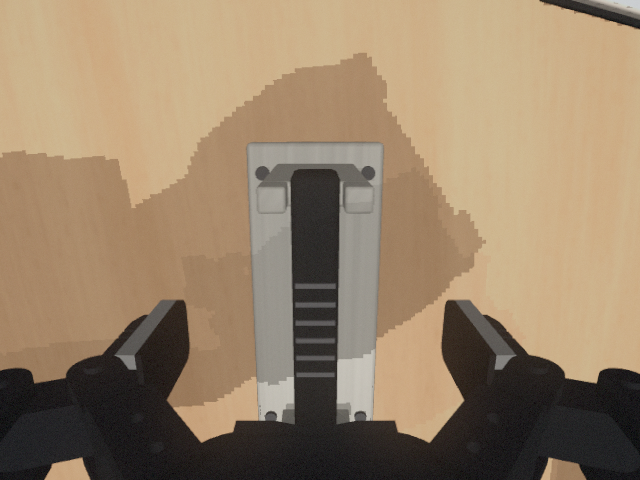

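The rod's handle is centred between the open fingers, at column 316. I'll close on it.

```bash
python3 -m crank '{"travel":[[0,0,0],[0,0,0],[0,0,0],[0,0,0],[0,0,0],[0,0,0],[0,0,0],[0,0,0]],"rot":[[0,0,0],[0,0,0],[0,0,0],[0,0,0],[0,0,0],[0,0,0],[0,0,0],[0,0,0]]}' -1 60 && python3 -m crank '{"travel":[[0,0,0],[0,0,0]],"rot":[[0,0,0],[0,0,0]]}'
python3 - <<'E'
from workcell import bot
import cv2
im=bot.grab_frame("wrist"); cv2.imwrite(f"pics/w7.png",im[:,:,::-1])
E
```

```text
clock: 10.85
position: [0.4364, -0.0106, 0.1248]
tool_rot: [3.142, 0.0, 1.487]
force: [-1.5, 0.3, 8.1]
grip_width: 0.0126
clock: 11.05
position: [0.4364, -0.0106, 0.1248]
tool_rot: [3.142, 0.0, 1.487]
force: [-2.3, -0.7, 9.0]
grip_width: 0.013
```

View pics/w7.png

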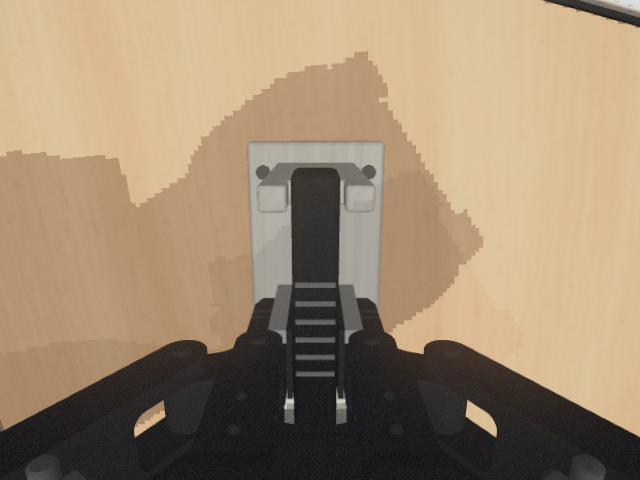

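```bash
python3 -m crank '{"travel":[[0,0,0.5],[0,0,1.5],[0,0,3],[0,0,5],[0,0,8],[0,0,11],[0,0,12],[0,0,12]],"rot":[[0,0,0],[0,0,0],[0,0,0],[0,0,0],[0,0,0],[0,0,0],[0,0,0],[0,0,0]]}' 
python3 - <<'E'
from workcell import bot
from fit import *
import pickle
o=pickle.load(open('o.pkl','rb'))
for n in('scene','top','wrist'):
    c=bot.camera_model(n); im=bot.grab_frame(n); vis=im[:,:,::-1].copy(); o['3'+n+'_cam']=c
    for t in("tube","rod","cabinet"):
        if n=='wrist' and t=='cabinet': continue
        r=o['3'+n,t]=bot.silhouettes(n,t)
        for d in r[:2]: print(n,t,round(d['conf'],2),np.round(d['box'],1))
        if r:
            cs,_=cv2.findContours(r[0]['pixels'].astype('u1'),0,2); cv2.drawContours(vis,cs,-1,(0,0,255),1)
    cv2.imwrite(f'pics/{n}8.png',vis)
s=bot.observe(); print(s['position'],s['tool_rot'],s['force'],s['grip_width']); o['s3']=s
pickle.dump(o,open('o.pkl','wb'))
E
```

```text
clock: 11.9
position: [0.4369, -0.0107, 0.246]
tool_rot: [3.139, 0.0, 1.486]
force: [-0.4, -0.2, -1.6]
grip_width: 0.013
scene tube 0.78 [353.9 215.6  33.6  20.9]
scene rod 0.82 [393.6 182.3  78.3  47. ]
scene cabinet 0.6 [381.6 194.4 111.   92.4]
scene cabinet 0.36 [385.3 288.6  91.8  97. ]
top tube 0.62 [360.9 210.8  43.3  19. ]
top rod 0.71 [331.4 290.6  29.1   3.5]
top rod 0.3 [143.8 300.6  44.1  28.6]
top cabinet 0.79 [403.9 204.2 124.9 104.5]
wrist tube 0.58 [543.5 383.4  27.4  11.2]
wrist tube 0.45 [316.8 213.7  85.  162.4]
wrist rod 0.84 [313.9 295.6  57.5 257.7]
[ 0.43638395 -0.01050266  0.24430588] [-3.14108136e+00 -7.34945091e-05  1.48703556e+00] [-0.00653738 -0.28312666 -0.94809384] 0.013099137980504522
```

View pics/scene8.png

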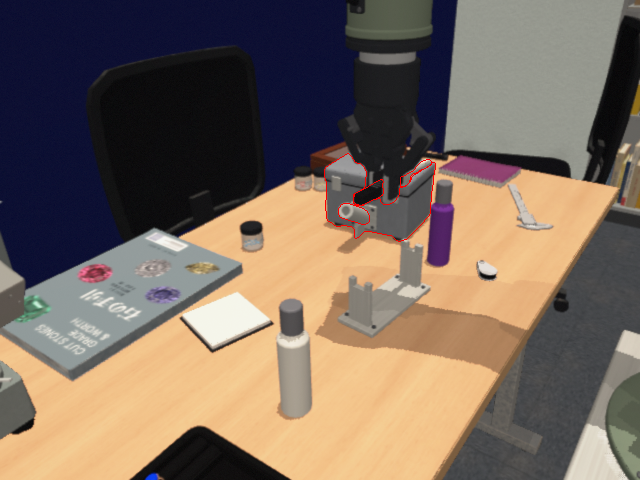

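View pics/top8.png

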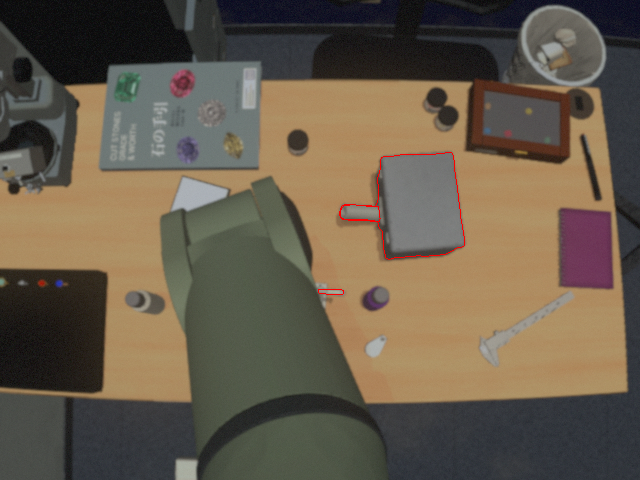

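View pics/wrist8.png

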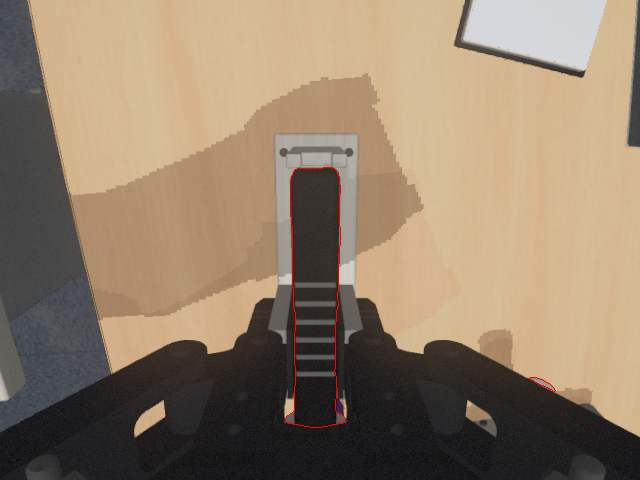

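```bash
python3 - <<'E'
from fit import *
import pickle
o=pickle.load(open('o.pkl','rb'))
C={n:o[n+'_cam'] for n in('scene','top')}
M=lambda n,t:o['3'+n,t][0]['pixels']
L=lambda D:D[:,0]<.3
al=lambda D:D[:,0]<2
nr=lambda D:(D[:,0]<-.5)|(abs(D[:,1])>.7)
for vs in([('top',al)],[('top',L)],[('scene',L)],[('top',L),('scene',L)],[('top',nr),('scene',al)]):
    p,e=fit(tube,[(C[n],M(n,'tube'),d) for n,d in vs],[.572,-.132,1.66],T=Ttube); print('tube',[v[0] for v in vs],np.round(p,4),round(e,2))
# cabinet from top image minus tube, hull + minAreaRect of lid
m=o['top','cabinet'][0]['pixels'].copy(); v,u=np.nonzero(m); m[(u*0+v)[u<377],u[u<377]]=0
for d,name in((lambda D:D[:,1]<2,'all'),(lambda D:(D[:,0]>.0),'right'),(lambda D:(D[:,1]>-.2),'bottom')):
    p,e=fit(cab,[(C['top'],m,d)],[.583,-.258,4.80]); print(name,np.round(p,4),e, 'mouth',p[:2]-.129*np.array([np.cos(p[2]),np.sin(p[2])]))
im=cv2.imread('pics/top0.png'); cv2.imwrite('pics/topz.png',cv2.resize(im[140:270,330:480],None,fx=5,fy=4.5,interpolation=cv2.INTER_CUBIC))
im=cv2.imread('pics/scene4.png'); cv2.imwrite('pics/scz.png',cv2.resize(im[140:250,310:450],None,fx=5,fy=5,interpolation=cv2.INTER_CUBIC))
E
```

```text
tube ['top'] [ 0.5705 -0.1298  1.6793] 2.33
tube ['top'] [ 0.5711 -0.1336  1.6673] 0.59
tube ['scene'] [ 0.5728 -0.1331  1.6797] 0.22
tube ['top', 'scene'] [ 0.5721 -0.1332  1.6552] 0.56
tube ['top', 'scene'] [ 0.5716 -0.1324  1.7029] 1.17
all [ 0.5838 -0.2606  4.7981] 1.5556577952431592 mouth [ 0.57273507 -0.13202687]
right [ 0.5823 -0.2582  4.7997] 0.9810987425756671 mouth [ 0.57104528 -0.12973746]
bottom [ 0.5868 -0.2622  4.7841] 0.9846442011223483 mouth [ 0.57753154 -0.13348689]
```

View pics/topz.png

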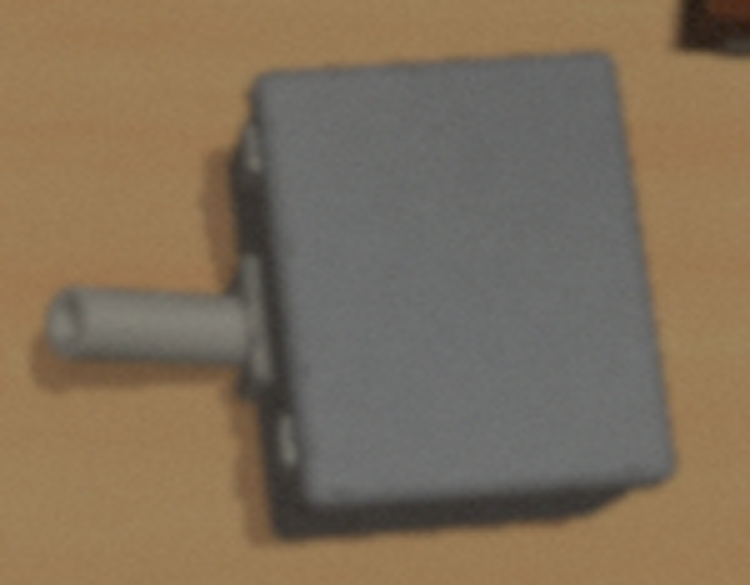

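View pics/scz.png

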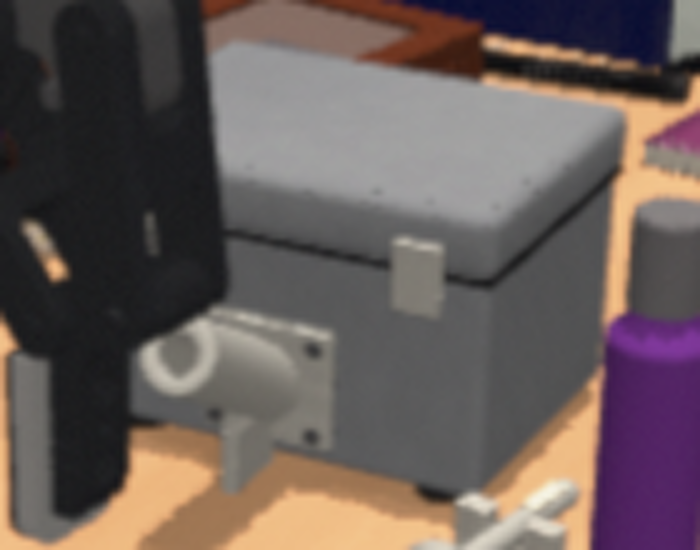

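```bash
cat > plan.py <<'E'
from fit import *
G=np.array([.0063,0,.0548]) # rod origin in tool frame
RT=np.array([[-1,0,0],[0,1,0],[0,0,-1.]]) # rod axes in tool frame (x=-toolx)
def toolR(rpy): return Ro.from_euler('xyz',rpy).as_matrix()
def rodpose(pos,rpy,G=G):
    R=toolR(rpy); return pos+R@G, R@RT
def target(mouth,yaw,collar,pitch=np.pi/6,G=G):
    a=np.array([np.cos(yaw)*np.cos(pitch),np.sin(yaw)*np.cos(pitch),np.sin(pitch)])
    x=-a; y=np.cross([0,0,1],x); y/=np.linalg.norm(y); z=np.cross(x,y)
    Rr=np.c_[x,y,z]; Rt=Rr@RT.T; org=mouth+a*(collar+.053); return org-Rt@G,Rt
def delta(pos,rpy,P,R): return np.round((P-pos)*100,2),np.round((Ro.from_matrix(R)*Ro.from_euler('xyz',rpy).inv()).as_rotvec(degrees=True),2)
E
python3 - <<'E'
from plan import *
from workcell import bot
s=bot.observe(); pos,rpy=s['position'],s['tool_rot']
for c in(.16,.110,.085,0):
    P,R=target(np.array([.5725,-.1325,.075]),1.657,c); print(c,np.round(P,4),delta(pos,rpy,P,R))
E
```

```text
0.16 [0.5594 0.0185 0.2258] (array([12.31,  2.9 , -1.85]), array([3.003e+01, 1.000e-02, 9.510e+00]))
0.11 [ 0.5632 -0.0246  0.2008] (array([12.68, -1.41, -4.35]), array([3.003e+01, 1.000e-02, 9.510e+00]))
0.085 [ 0.565  -0.0462  0.1883] (array([12.87, -3.57, -5.6 ]), array([3.003e+01, 1.000e-02, 9.510e+00]))
0 [ 0.5714 -0.1195  0.1458] (array([ 13.5 , -10.9 ,  -9.85]), array([3.003e+01, 1.000e-02, 9.510e+00]))
```

```bash
python3 -m crank '{"travel":[[3,1,0],[6,2,0],[9,2.5,0],[12.3,2.9,-0.5],[12.3,2.9,-1.2],[12.3,2.9,-1.8],[12.3,2.9,-1.8],[12.3,2.9,-1.8]],"rot":[[7,0,2.2],[14,0,4.4],[21,0,6.6],[27,0,8.6],[30,0,9.5],[30,0,9.5],[30,0,9.5],[30,0,9.5]]}' 
python3 - <<'E'
from plan import *
from workcell import bot
s=bot.observe(); pos,rpy=s['position'],s['tool_rot']
print(s['clock'],pos,rpy,s['force'],s['qpos'])
p,R=rodpose(pos,rpy); print('rod',p,R[:,0])
for c in(.16,.085,0):
    P,R=target(np.array([.5725,-.1325,.075]),1.657,c); print(c,np.round(P,4),delta(pos,rpy,P,R))
for n in('scene','wrist'):
    im=bot.grab_frame(n); cv2.imwrite(f'pics/{n}9.png',im[:,:,::-1])
E
```

```text
clock: 13.25
position: [0.559, 0.019, 0.227]
tool_rot: [3.141, -0.521, 1.658]
force: [0.1, 0.7, -0.8]
grip_width: 0.0124
13.25 [0.55903475 0.01903737 0.22699412] [ 3.14104452 -0.52115865  1.65759177] [ 0.10270393  0.70180829 -0.81212237] [ 0.59219118  0.69320211 -0.74327448  1.78794661 -0.09840262  0.83830803
  0.12336391]
rod [0.55622589 0.05166444 0.18260589] [ 0.07517826 -0.86397827 -0.4978853 ]
0.16 [0.5594 0.0185 0.2258] (array([ 0.04, -0.05, -0.12]), array([ 0.14,  0.04, -0.02]))
0.085 [ 0.565  -0.0462  0.1883] (array([ 0.6 , -6.52, -3.87]), array([ 0.14,  0.04, -0.02]))
0 [ 0.5714 -0.1195  0.1458] (array([  1.23, -13.85,  -8.12]), array([ 0.14,  0.04, -0.02]))
```

View pics/scene9.png

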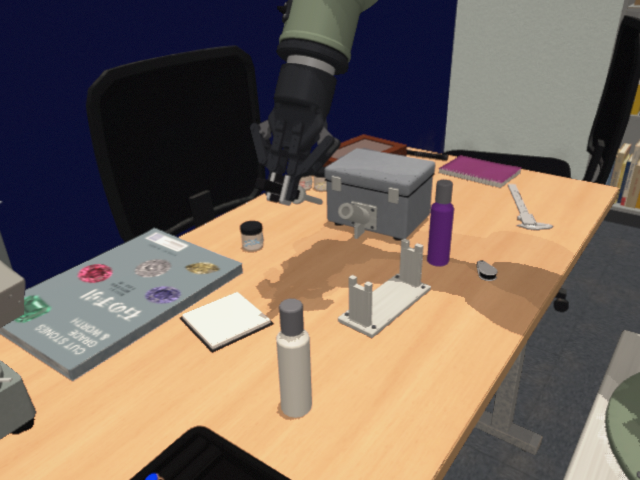

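View pics/wrist9.png

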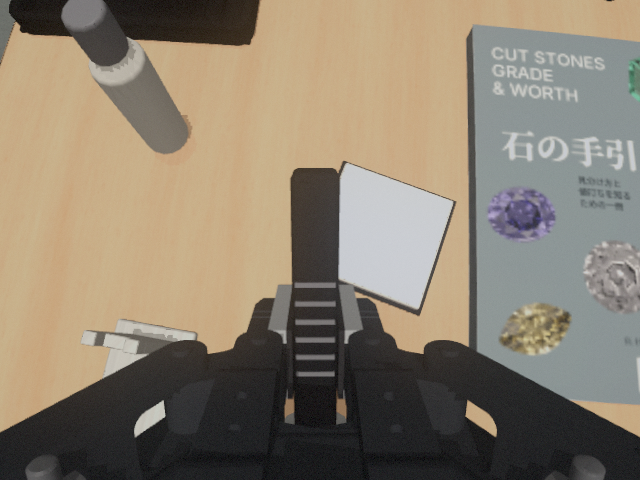

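The scene view shows the rod tilted and held, with its tip at about (320,203) pointing at the tube mouth at (348,211). I'll advance to 15 mm short of the mouth and check.

```bash
python3 -m crank '{"travel":[[0.15,-1.5,-1],[0.3,-3,-1.9],[0.45,-4.7,-2.8],[0.6,-6,-3.5],[0.6,-6.5,-3.9],[0.6,-6.5,-3.9],[0.6,-6.5,-3.9]],"rot":[[0,0,0],[0.1,0,0],[0.1,0,0],[0.1,0,0],[0.1,0,0],[0.1,0,0],[0.1,0,0]]}' 
python3 - <<'E'
from plan import *
from workcell import bot
s=bot.observe(); pos,rpy=s['position'],s['tool_rot']
p,R=rodpose(pos,rpy); print('rod',p,R[:,0],'tip',p+.123*R[:,0])
m=np.array([.5725,-.1325,.075])
for c in(.085,0):
    P,Rt=target(m,1.657,c); print(c,delta(pos,rpy,P,Rt))
Rtu,tt=Ttube([.5725,-.1325,1.657])
for n,b in(('scene',(150,250,270,420)),('top',(160,260,260,420))):
    im=bot.grab_frame(n); c=bot.camera_model(n); v=im[:,:,::-1][b[0]:b[1],b[2]:b[3]]
    k=4; v=cv2.resize(v,None,fx=k,fy=k,interpolation=cv2.INTER_CUBIC); cv2.imwrite(f'pics/{n}10r.png',v); v=v.copy()
    def dr(P,col,cl=False): cv2.polylines(v,[np.int32(((proj(c,P)-[b[2],b[0]]+.5)*k-.5)*8)],cl,col,1,cv2.LINE_AA,3)
    dr(circ(.014,0)@Rtu.T+tt,(0,255,0),True); dr(circ(.0075,0)@Rtu.T+tt,(0,255,0),True)
    for sy in(-.0045,.0045): 
        dr(np.array([[.053,sy,0],[.119,sy,0]])@R.T+p,(0,0,255)); dr(np.array([[.053,0,sy],[.119,0,sy]])@R.T+p,(255,0,0))
    dr(circ(.013,.053,ax=0)@R.T+p,(0,0,255),True)
    cv2.imwrite(f'pics/{n}10.png',v)
E
```

```text
clock: 14.05
position: [0.5654, -0.0461, 0.1877]
tool_rot: [3.141, -0.525, 1.657]
force: [0.2, -1.0, -0.9]
grip_width: 0.0129
rod [ 0.56263586 -0.01324716  0.14346561] [ 0.0747298  -0.86196753 -0.5014254 ] tip [ 0.57182763 -0.11926917  0.08179028]
0.085 (array([-0.04, -0.01,  0.06]), array([-0.1 ,  0.03,  0.01]))
0 (array([ 0.59, -7.34, -4.19]), array([-0.1 ,  0.03,  0.01]))
```

View pics/scene10.png

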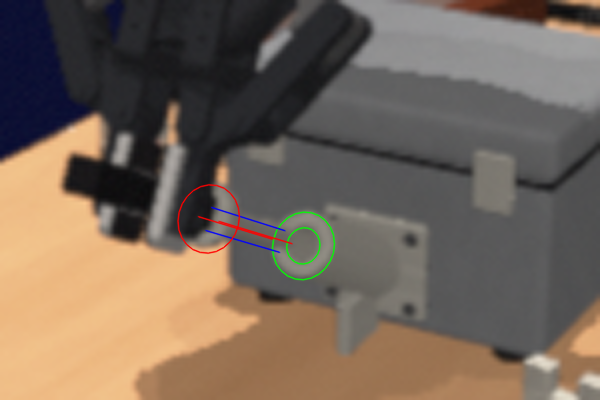

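View pics/scene10r.png

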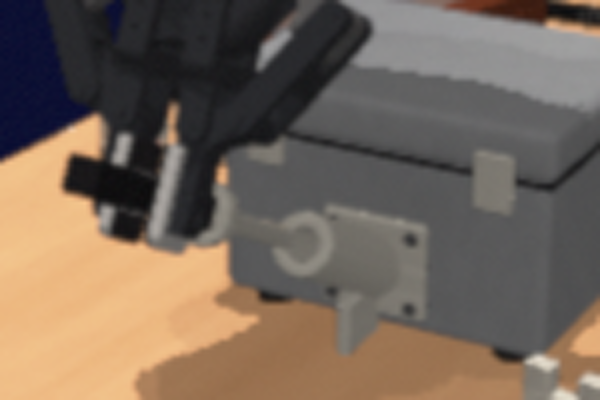

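View pics/top10.png

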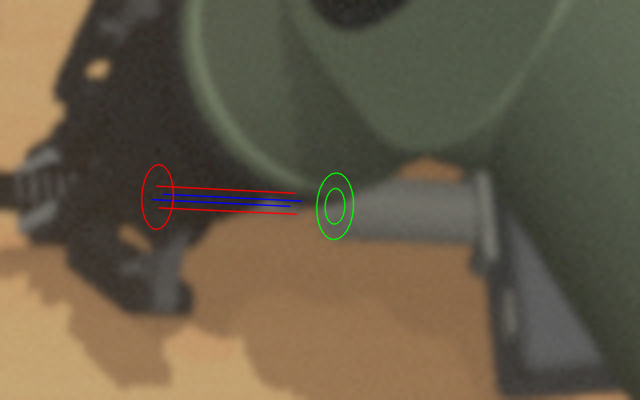

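```bash
python3 - <<'E'
from plan import *
from workcell import bot
import pickle
im=bot.grab_frame('scene'); c=bot.camera_model('scene'); r=bot.silhouettes('scene','rod'); t=bot.silhouettes('scene','tube')
s=bot.observe(); p,R=rodpose(s['position'],s['tool_rot'])
print([(d['conf'],d['box']) for d in r[:2]],[(d['conf'],d['box']) for d in t[:2]])
b=(185,230,280,360);k=10
v=cv2.resize(im[:,:,::-1][b[0]:b[1],b[2]:b[3]],None,fx=k,fy=k,interpolation=cv2.INTER_CUBIC)
v=cv2.convertScaleAbs(v,alpha=1.5)
cv2.imwrite('pics/sz.png',v)
print('pred tip,collar px (zoom)',(proj(c,np.array([[.123,0,0],[.053,0,0],[-.045,0,0]])@R.T+p)-[b[2],b[0]]+.5)*k)
m=cv2.resize(r[0]['pixels'][b[0]:b[1],b[2]:b[3]].astype('u1'),None,fx=k,fy=k,interpolation=0)
cs,_=cv2.findContours(m,0,2); cv2.drawContours(v,cs,-1,(0,0,255),1)
cv2.imwrite('pics/sz2.png',v)
E
```

```text
[(0.58, [314.5, 199.4, 58.0, 25.1])] [(0.83, [352.2, 215.4, 29.4, 19.5])]
pred tip,collar px (zoom) [[616.38360686 255.66787198]
 [421.14199472 196.28236023]
 [ 93.86461213  96.6430008 ]]
```

View pics/sz2.png

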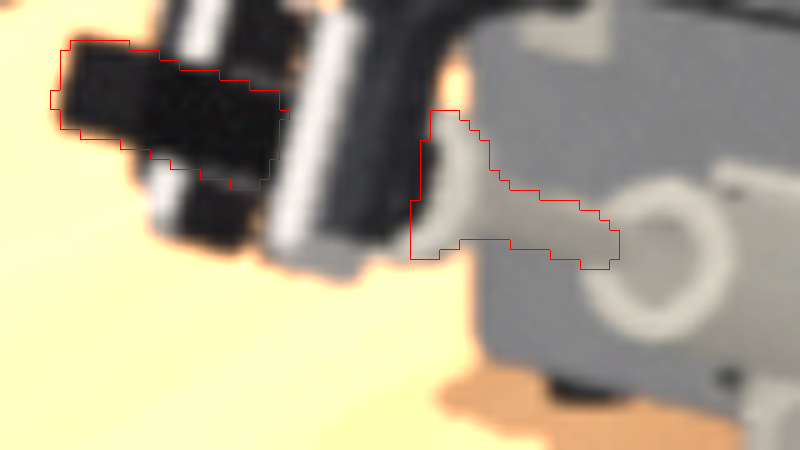

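```bash
python3 - <<'E'
from plan import *
from workcell import bot
ims=[]
for _ in range(4): ims.append(bot.grab_frame('scene').astype(float))
im=np.mean(ims,0).astype(np.float32); c=bot.camera_model('scene')
s=bot.observe(); p,R=rodpose(s['position'],s['tool_rot']); print(s['clock'],s['position'],s['tool_rot'])
np.save('scavg.npy',im)
a,b=proj(c,np.array([[.06,0,0],[.118,0,0]])@R.T+p)
d=(b-a)/np.linalg.norm(b-a); n=np.array([d[1],-d[0]]); n=n if n[1]<0 else -n
L=np.linalg.norm(b-a); offs=np.arange(-7,7.01,.5)
print('px/mm',L/58, 'halfwidth pred px',4.5*560/np.linalg.norm(np.array(c['R'])@p+c['t'])/1000)
g=im.mean(2)
for f in np.arange(.1,1.01,.15):
    q=a+d*f*L+n*offs[:,None]
    pr=cv2.remap(g,q[:,0].astype('f4')[:,None],q[:,1].astype('f4')[:,None],1)[:,0]
    print(round(f,2),np.round(pr).astype(int))
print(offs)
Rtu,tt=Ttube([.5725,-.1325,1.657]); print(proj(c,tt),proj(c,circ(.014,0)@Rtu.T+tt).min(0),proj(c,circ(.014,0)@Rtu.T+tt).max(0))
k=12;bb=(195,225,330,360)
v=cv2.resize(im[bb[0]:bb[1],bb[2]:bb[3],::-1],None,fx=20,fy=20,interpolation=cv2.INTER_CUBIC); v=np.clip((v-60)*2,0,255)
cv2.imwrite('pics/ring.png',v)
E
```

```text
14.5 [ 0.56546968 -0.04646352  0.18765103] [ 3.14076047 -0.524641    1.65702412]
px/mm 0.29094017719764004 halfwidth pred px 3.1476182963422685
0.1 [184 165 147 132 118 119 121 123 125 127 128 129 128 128 129 130 131 132
 131 130 130 129 129 129 127 123 120 116 112]
0.25 [163 159 152 144 134 122 111 103  96  96  97  99 101 104 106 105 104 104
 104 104 104 103 101 100  97  95  93  92  91]
0.4 [ 87  87  87  87  87  87  87  87  87  87  88  91  93  96  97  98  99 100
 101 103 104 101  97  94  91  90  89  89  89]
0.55 [ 88  88  88  88  88  88  88  88  88  88  89  91  93  96  97  99 100 101
 102 103 103 101  97  93  91  89  89  88  88]
0.7 [ 89  89  89  89  89  89  89  89  89  89  90  91  94  96  98  99 100 101
 102 105 109 110 106 100  95  90  89  89  89]
0.85 [ 90  90  89  89  89  90  90  92  93  92  91  93  94  96  98  99 100 101
 102 106 110 109 105 100  94  91  90  89  89]
1.0 [ 90  92  98 104 109 115 121 127 127 126 118 108 102  99  98  99 100 101
 103 106 110 118 124 126 127 123 120 111 102]
[-7.  -6.5 -6.  -5.5 -5.  -4.5 -4.  -3.5 -3.  -2.5 -2.  -1.5 -1.  -0.5
  0.   0.5  1.   1.5  2.   2.5  3.   3.5  4.   4.5  5.   5.5  6.   6.5
  7. ]
[[345.34237555 210.9851784 ]] [337.64277399 202.55354425] [353.14935744 219.43895565][ WARN:0@5.292] global loadsave.cpp:1063 imwrite_ Unsupported depth image for selected encoder is fallbacked to CV_8U.
```

View pics/ring.png

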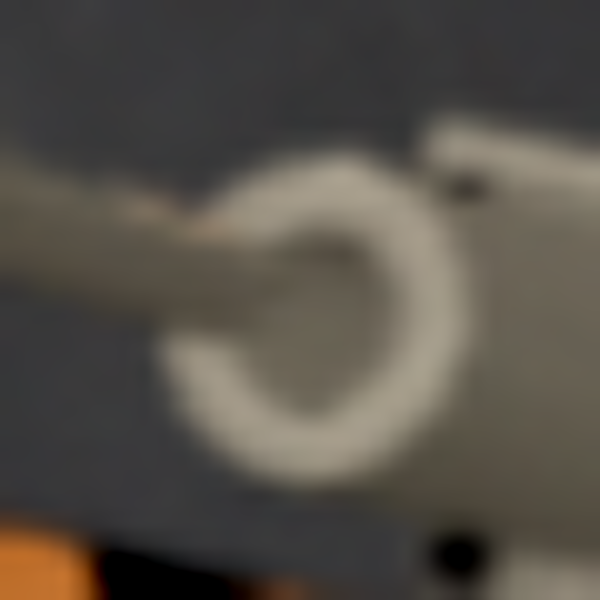

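The shaft axis points 1 to 2 px (about 1.5 mm) above the ring centre, which I measured from pixel profiles. I'll lower the rod 1.5 mm and enter slowly.

```bash
python3 -m crank '{"travel":[[0,0,-0.15],[0.05,-0.5,-0.44],[0.08,-0.9,-0.67],[0.11,-1.3,-0.9],[0.15,-1.7,-1.14],[0.19,-2.15,-1.4],[0.22,-2.6,-1.65],[0.22,-2.6,-1.65]],"rot":[[0,0,0],[0,0,0],[0,0,0],[0,0,0],[0,0,0],[0,0,0],[0,0,0],[0,0,0]]}' 
python3 - <<'E'
from plan import *
from workcell import bot
s=bot.observe(); print(s['position'],s['tool_rot'],s['force'],s['moment'])
P,Rt=target(np.array([.5725,-.1325,.0735]),1.657,0); print(delta(s['position'],s['tool_rot'],P,Rt))
im=bot.grab_frame('scene'); v=cv2.resize(im[185:230,280:360,::-1],None,fx=10,fy=10,interpolation=cv2.INTER_CUBIC); cv2.imwrite('pics/sz3.png',cv2.convertScaleAbs(v,alpha=1.5))
E
```

```text
clock: 15.3
position: [0.5676, -0.0734, 0.1706]
tool_rot: [3.141, -0.525, 1.656]
force: [-0.9, 0.1, -0.6]
grip_width: 0.0129
[ 0.56759945 -0.07336366  0.17058865] [ 3.14138775 -0.52461401  1.65573775] [-0.86859299  0.07966867 -0.63296331] [-0.59427403 -0.0644719  -0.01674965]
(array([ 0.38, -4.61, -2.63]), array([-0.06,  0.01,  0.08]))
```

View pics/sz3.png

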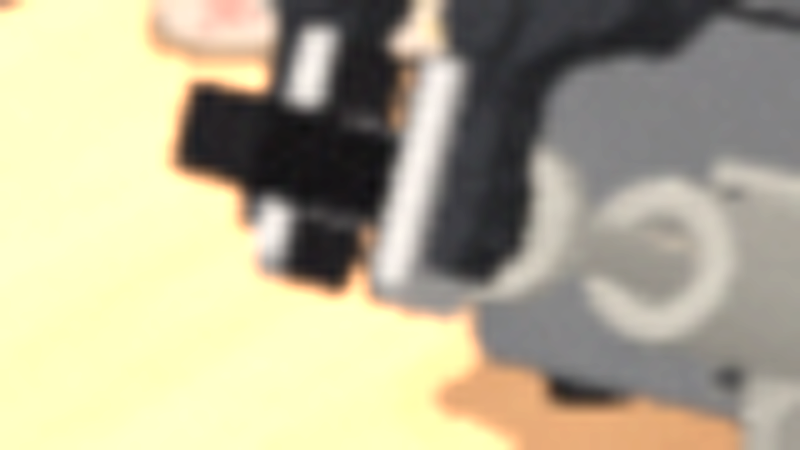

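```bash
python3 -m crank '{"travel":[[0.05,-0.5,-0.28],[0.09,-1.0,-0.57],[0.13,-1.5,-0.86],[0.17,-2,-1.14],[0.21,-2.5,-1.43],[0.25,-3,-1.71],[0.28,-3.4,-1.94],[0.28,-3.4,-1.94]],"rot":[[0,0,0],[0,0,0],[0,0,0],[0,0,0],[0,0,0],[0,0,0],[0,0,0],[0,0,0]]}' 
python3 - <<'E'
from plan import *
from workcell import bot
s=bot.observe(); print(s['position'],s['tool_rot'],s['force'],s['moment'])
P,Rt=target(np.array([.5725,-.1325,.0735]),1.657,0); print(delta(s['position'],s['tool_rot'],P,Rt))
im=bot.grab_frame('scene'); v=cv2.resize(im[185:230,280:360,::-1],None,fx=10,fy=10,interpolation=cv2.INTER_CUBIC); cv2.imwrite('pics/sz4.png',cv2.convertScaleAbs(v,alpha=1.5))
E
```

```text
clock: 16.15
position: [0.5704, -0.1073, 0.1512]
tool_rot: [3.141, -0.525, 1.656]
force: [-0.1, 0.5, -0.9]
grip_width: 0.013
[ 0.57038988 -0.10725628  0.15122531] [ 3.14133256 -0.52470841  1.65580673] [-0.14030412  0.54042855 -0.85201818] [-0.61025251 -0.0578869  -0.04593494]
(array([ 0.1 , -1.22, -0.69]), array([-0.06,  0.01,  0.08]))
```

View pics/sz4.png

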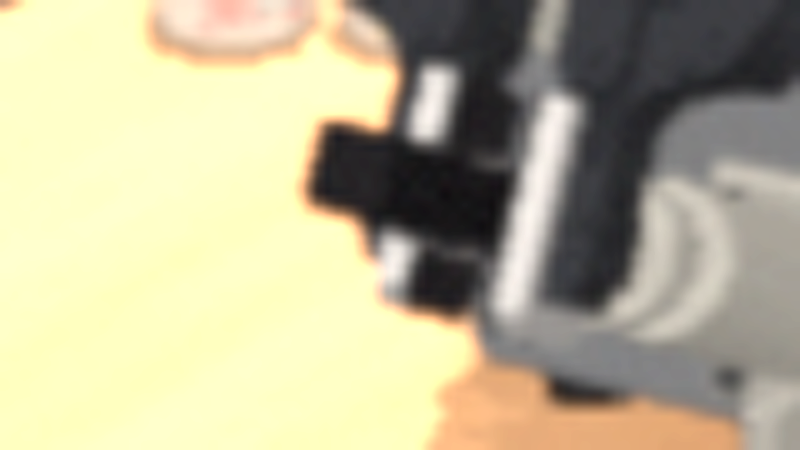

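No contact force so far, and about 14 mm remain. I'll continue slowly.

```bash
python3 -m crank '{"travel":[[0.02,-0.2,-0.11],[0.03,-0.4,-0.23],[0.05,-0.6,-0.34],[0.06,-0.75,-0.43],[0.07,-0.85,-0.49],[0.07,-0.9,-0.52]],"rot":[[0,0,0],[0,0,0],[0,0,0],[0,0,0],[0,0,0],[0,0,0]]}' ; python3 -m crank '{"travel":[[0.01,-0.05,-0.03],[0.01,-0.1,-0.06],[0.01,-0.15,-0.09],[0.02,-0.2,-0.11]],"rot":[[0,0,0],[0,0,0],[0,0,0],[0,0,0]]}'
```

```text
clock: 16.8
position: [0.5711, -0.1157, 0.1464]
tool_rot: [3.141, -0.525, 1.657]
force: [0.2, 0.5, 0.3]
grip_width: 0.0128
clock: 17.2
position: [0.5713, -0.1176, 0.1454]
tool_rot: [3.141, -0.525, 1.657]
force: [-0.2, 0.6, -0.8]
grip_width: 0.0129
```

```bash
for i in 1; do python3 -m crank '{"travel":[[0,-0.04,-0.02],[0.01,-0.08,-0.05],[0.01,-0.12,-0.07],[0.01,-0.12,-0.07]],"rot":[[0,0,0],[0,0,0],[0,0,0],[0,0,0]]}'; done
python3 -m crank '{"travel":[[0,-0.04,-0.02],[0,-0.08,-0.05],[0,-0.08,-0.05]],"rot":[[0,0,0],[0,0,0],[0,0,0]]}'
```

```text
clock: 17.6
position: [0.5715, -0.1181, 0.145]
tool_rot: [3.141, -0.526, 1.657]
force: [-1.3, 5.2, 4.2]
grip_width: 0.0126
clock: 17.9
position: [0.5715, -0.1182, 0.1448]
tool_rot: [3.141, -0.527, 1.658]
force: [-2.1, 8.6, 9.5]
grip_width: 0.0129
```

```bash
python3 -m crank '{"travel":[[0,-0.03,0.03],[0,-0.03,0.03],[0,-0.03,0.03]],"rot":[[0,0,0],[0,0,0],[0,0,0]]}'
python3 - <<'E'
from plan import *
from workcell import bot
s=bot.observe(); print(s['position'],s['tool_rot'],s['force'],s['moment'])
v=[]
for n,b in(('scene',(180,240,300,380)),('top',(180,240,300,380))):
    im=bot.grab_frame(n); v.append(cv2.convertScaleAbs(cv2.resize(im[b[0]:b[1],b[2]:b[3],::-1],None,fx=9 if n=='scene' else 5,fy=9 if n=='scene' else 5,interpolation=cv2.INTER_CUBIC),alpha=1.5)); cv2.imwrite(f'pics/{n}12.png',v[-1])
E
```

```text
clock: 18.2
position: [0.5715, -0.1182, 0.145]
tool_rot: [3.141, -0.527, 1.658]
force: [-0.8, 9.9, 6.4]
grip_width: 0.0125
[ 0.57148198 -0.11821975  0.14499412] [ 3.1408609  -0.5268658   1.65831726] [-0.75361834  9.88959539  6.35777055] [ 1.87240408  0.25462396 -0.03484237]
```

View pics/scene12.png

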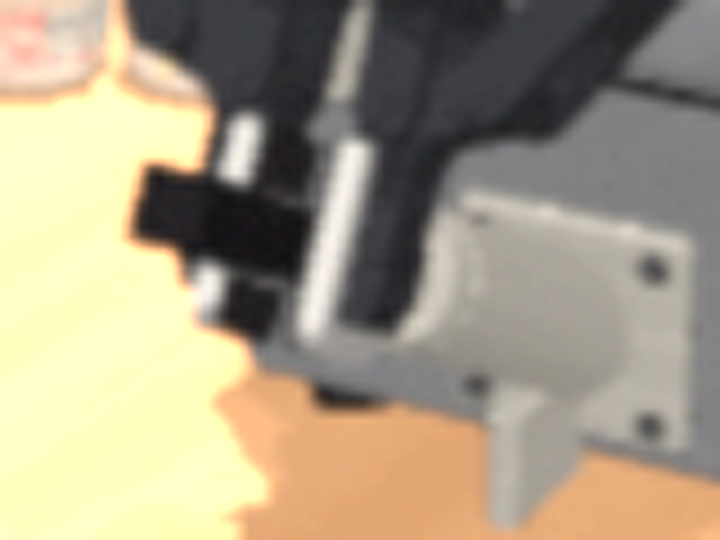

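View pics/top12.png

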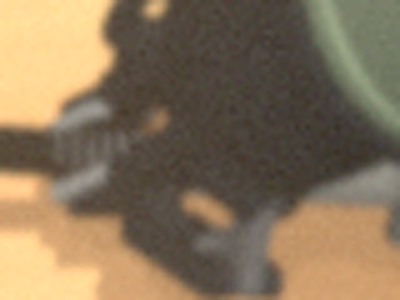

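The collar is seated on the rim: there is no gap in the picture, with about 12 N along the axis held for more than 0.5 s. I'll draw it out now.

```bash
python3 -m crank '{"travel":[[-0.03,0.4,0.22],[-0.09,1.1,0.62],[-0.18,2.1,1.2],[-0.3,3.5,2.02],[-0.44,5.1,2.94],[-0.58,6.7,3.88],[-0.72,8.3,4.8],[-0.86,9.9,5.75]],"rot":[[0,0,0],[0,0,0],[0,0,0],[0,0,0],[0,0,0],[0,0,0],[0,0,0],[0,0,0]]}' 
python3 - <<'E'
from plan import *
from workcell import bot
s=bot.observe(); print(s['position'],s['tool_rot'],s['force'],s['moment'])
im=bot.grab_frame('scene'); cv2.imwrite('pics/s13.png',im[:,:,::-1])
im=bot.grab_frame('top'); cv2.imwrite('pics/t13.png',im[:,:,::-1])
C={n:bot.camera_model(n) for n in('scene','top')}
print('scene foot on desk',onplane(C['scene'],[[22,425],[32,400]],0))
for z in(0,.1,.2,.3): print(z,'top corners',np.round(onplane(C['top'],[[73,180],[45,175],[75,100]],z),3).tolist(),'scene',np.round(onplane(C['scene'],[[22,300],[35,410]],z),3).tolist())
E
```

```text
clock: 19.1
position: [0.5627, -0.0192, 0.2029]
tool_rot: [3.141, -0.525, 1.657]
force: [0.9, -0.7, -0.5]
grip_width: 0.013
[ 0.56266973 -0.01923401  0.20293257] [ 3.14056451 -0.52458259  1.65749434] [ 0.90256902 -0.68296712 -0.51849413] [-0.59247776 -0.09814894  0.01096159]
scene foot on desk [[0.65378057 0.3881714  0.        ]
 [0.68115731 0.36146684 0.        ]]
0 top corners [[0.652, 0.374, 0.0], [0.663, 0.433, 0.0], [0.817, 0.388, 0.0]] scene [[0.891, 0.257, 0.0], [0.663, 0.368, -0.0]]
0.1 top corners [[0.623, 0.329, 0.1], [0.632, 0.383, 0.1], [0.771, 0.342, 0.1]] scene [[0.725, 0.322, 0.1], [0.546, 0.409, 0.1]]
0.2 top corners [[0.593, 0.284, 0.2], [0.602, 0.332, 0.2], [0.726, 0.296, 0.2]] scene [[0.559, 0.387, 0.2], [0.428, 0.451, 0.2]]
0.3 top corners [[0.564, 0.24, 0.3], [0.572, 0.281, 0.3], [0.68, 0.249, 0.3]] scene [[0.393, 0.452, 0.3], [0.31, 0.492, 0.3]]
```

View pics/s13.png

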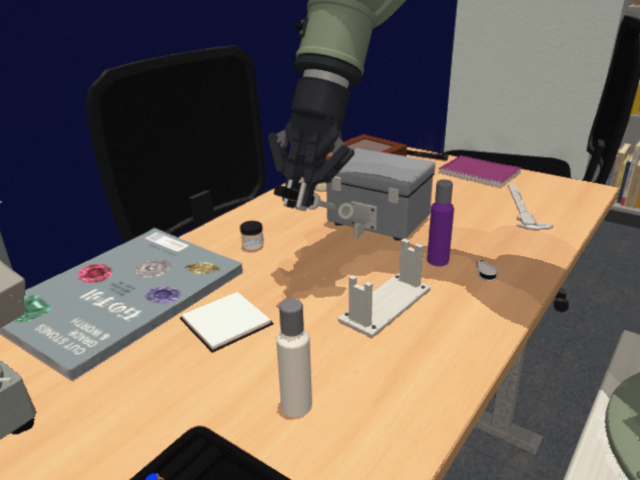

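```bash
python3 - <<'E'
import cv2
a=cv2.imread('pics/top0.png')[0:220,0:140]; cv2.imwrite('pics/mt.png',cv2.convertScaleAbs(cv2.resize(a,None,fx=2.7,fy=2.7),alpha=2))
a=cv2.imread('pics/scene0.png')[240:450,0:140]; cv2.imwrite('pics/ms.png',cv2.convertScaleAbs(cv2.resize(a,None,fx=2.8,fy=2.8),alpha=1.3))
E
```

```text
(no output)
```

View pics/mt.png

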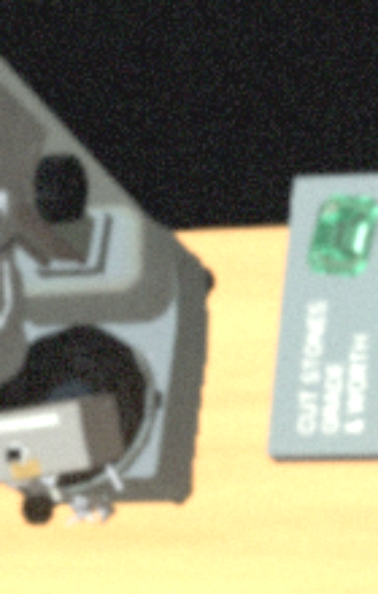

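View pics/ms.png

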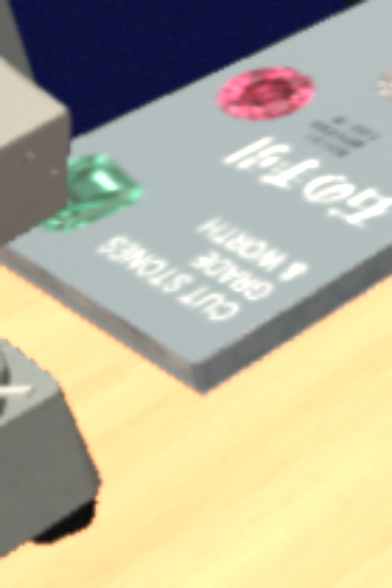

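```bash
python3 - <<'E'
from plan import *
from workcell import bot
s=bot.observe(); pos,rpy=s['position'],s['tool_rot']
tile=np.array([.598,.129,.061]); yaw=-1.15
for h in(.16,0):
    P,R=target(tile+[0,0,h],yaw+np.pi,.07,pitch=0); print(np.round(P,4),delta(pos,rpy,P,R))
E
```

```text
[0.5503 0.2355 0.2758] (array([-1.25, 25.34,  7.2 ]), array([-29.27,  -7.49,  18.55]))
[0.5503 0.2355 0.1158] (array([-1.25, 25.34, -8.8 ]), array([-29.27,  -7.49,  18.55]))
```

```bash
python3 -m crank '{"travel":[[-0.1,2,2],[-0.3,5,4],[-0.5,9,6],[-0.7,13,7.2],[-0.9,17,7.2],[-1.1,21,7.2],[-1.25,24,7.2],[-1.25,25.3,7.2]],"rot":[[-3,-0.75,1.9],[-7,-1.8,4.4],[-12,-3,7.6],[-17,-4.4,10.8],[-22,-5.6,13.9],[-26,-6.7,16.5],[-29,-7.4,18.4],[-29.3,-7.5,18.6]]}' && python3 -m crank '{"travel":[[0,0,0],[0,0,0]],"rot":[[0,0,0],[0,0,0]]}'
python3 - <<'E'
from plan import *
from workcell import bot
s=bot.observe(); pos,rpy=s['position'],s['tool_rot']
P,R=target(np.array([.598,.129,.061]),-1.15+np.pi,.07,pitch=0); print(delta(pos,rpy,P,R),s['force'])
for n in('scene','wrist','top'):
    im=bot.grab_frame(n); cv2.imwrite(f'pics/{n}14.png',im[:,:,::-1])
E
```

```text
clock: 20.0
position: [0.5489, 0.2368, 0.2743]
tool_rot: [3.141, 0.001, 1.996]
force: [0.3, 0.8, -0.1]
grip_width: 0.013
clock: 20.2
position: [0.5505, 0.2312, 0.2736]
tool_rot: [-3.141, 0.001, 1.988]
force: [-0.4, 0.3, -0.8]
grip_width: 0.0128
(array([ -0.02,   0.44, -15.78]), array([ 0.06, -0.02,  0.22])) [-0.40836953  0.26343662 -0.79573548]
```

View pics/scene14.png

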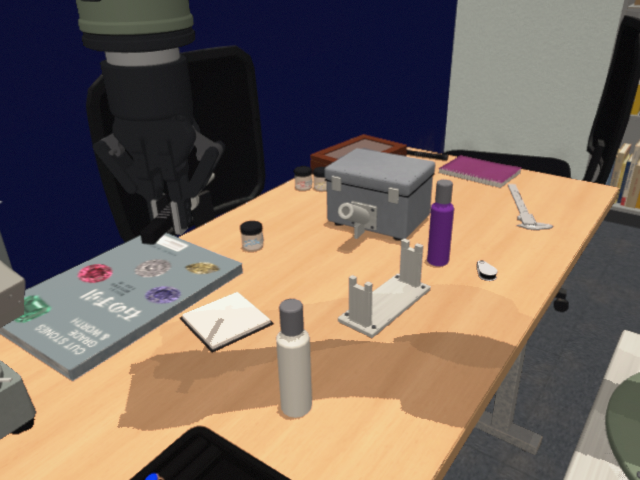

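View pics/wrist14.png

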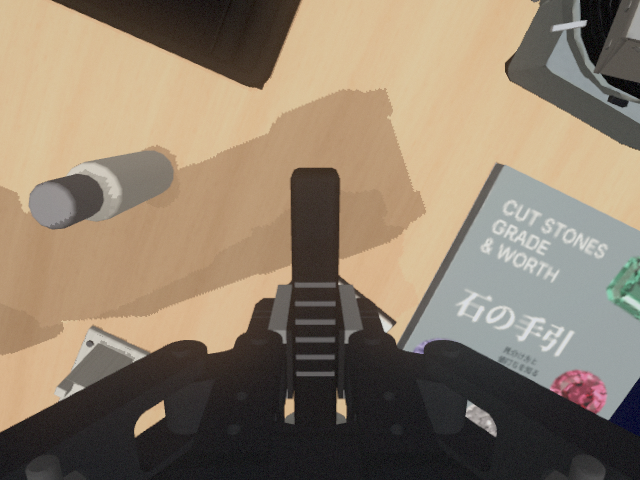

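View pics/top14.png

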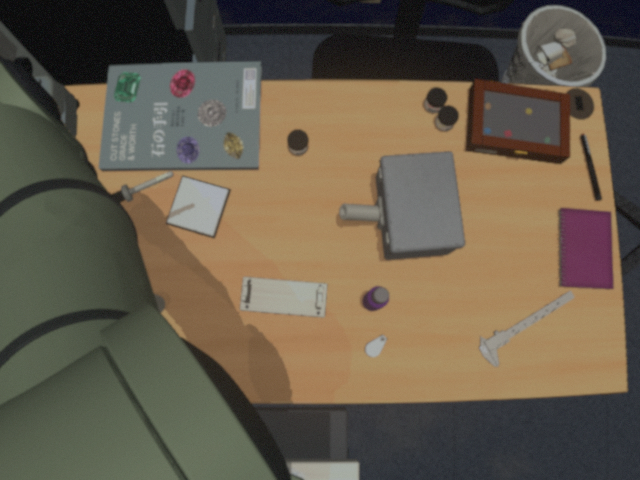

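The rod is level, and its tip's shadow falls on the tile. I'll descend.

```bash
python3 -m crank '{"travel":[[0,0.2,-1],[0,0.4,-3],[0,0.4,-5.5],[0,0.4,-8],[0,0.4,-8],[0,0.4,-8]],"rot":[[0,0,0.2],[0,0,0.2],[0,0,0.2],[0,0,0.2],[0,0,0.2],[0,0,0.2]]}'
python3 - <<'E'
from plan import *
from workcell import bot
s=bot.observe(); pos,rpy=s['position'],s['tool_rot']
P,R=target(np.array([.598,.129,.061]),-1.15+np.pi,.07,pitch=0); print(delta(pos,rpy,P,R),s['force'],s['joint_efforts'])
im=bot.grab_frame('scene'); cv2.imwrite('pics/scene15.png',im[:,:,::-1])
im=bot.grab_frame('wrist'); cv2.imwrite('pics/w15.png',im[:,:,::-1])
E
```

```text
clock: 20.95
position: [0.5504, 0.2359, 0.194]
tool_rot: [-3.141, 0.001, 1.992]
force: [0.5, -0.1, 0.3]
grip_width: 0.0127
(array([-0.01, -0.04, -7.82]), array([ 0.04, -0.03, -0.02])) [ 0.45781296 -0.11898425  0.32612458] [-6.52620639e-02 -9.19450021e+01 -9.25720721e+00 -2.83567393e+01
  1.57946949e-01 -1.91478850e-01 -1.11661612e-01]
```

View pics/scene15.png

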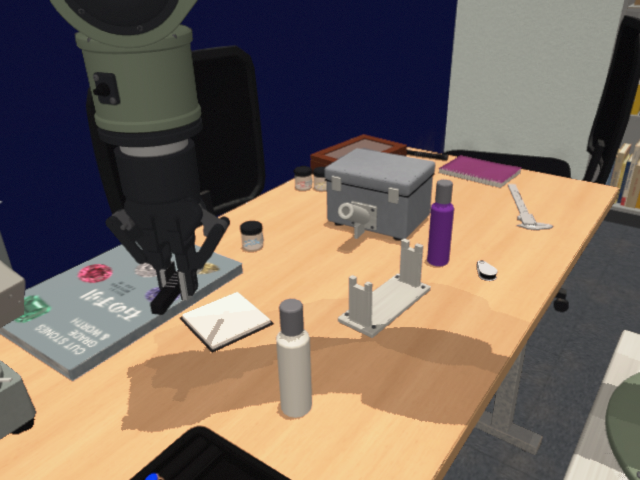

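```bash
python3 -m crank '{"travel":[[0,0,-1.5],[0,0,-3.5],[0,0,-5.5],[0,0,-7],[0,0,-7.7],[0,0,-7.8],[0,0,-7.8],[0,0,-7.8]],"rot":[[0,0,0],[0,0,0],[0,0,0],[0,0,0],[0,0,0],[0,0,0],[0,0,0],[0,0,0]]}'
python3 - <<'E'
from plan import *
from workcell import bot
s=bot.observe(); pos,rpy=s['position'],s['tool_rot']
P,R=target(np.array([.598,.129,.061]),-1.15+np.pi,.07,pitch=0); print(delta(pos,rpy,P,R),s['force'],s['joint_efforts'])
p,R=rodpose(pos,rpy); print('tip',p+.123*R[:,0],R[:,0])
im=bot.grab_frame('scene'); cv2.imwrite('pics/scene16.png',im[:,:,::-1]); r=bot.silhouettes('scene','rod'); c=bot.camera_model('scene')
v=cv2.resize(im[240:360,120:280,::-1],None,fx=5,fy=5,interpolation=cv2.INTER_CUBIC).copy()
def dr(P,col,cl=True): cv2.polylines(v,[np.int32(((proj(c,P)-[120,240]+.5)*5)*8)],cl,col,1,cv2.LINE_AA,3)
for y in(-.0045,.0045): dr(np.array([[.053,0,y],[.123,0,y]])@R.T+p,(0,0,255),False)
Rt,t=Tpose([.598,.129,-.272]); dr(np.array([[-.045,-.045,.009],[.045,-.045,.009],[.045,.045,.009],[-.045,.045,.009]])@Rt.T+t,(0,255,0)); dr(np.array([[-.003,0,.009],[.003,0,.009]])@Rt.T+t,(0,255,0))
cv2.imwrite('pics/sz16.png',v)
for d in r[:2]: print(d['conf'],d['box'])
b=bot.silhouettes('scene','bottle'); print([fit(bottle,[(c,d['pixels'],None)],[.42,.2,0],free=2) for d in b[:2]])
im=bot.grab_frame('top'); cv2.imwrite('pics/top16.png',im[:,:,::-1])
E
```

```text
clock: 21.85
position: [0.5507, 0.2363, 0.1167]
tool_rot: [3.141, 0.001, 1.992]
force: [0.8, -0.1, -0.8]
grip_width: 0.0133
(array([-0.04, -0.08, -0.09]), array([ 0.01,  0.07, -0.05])) [ 0.78426722 -0.10577473 -0.83656542] [-1.25802141e-01 -9.99482989e+01 -9.57134932e+00 -2.50794697e+01
  2.25043797e-02 -6.31827288e-05 -2.93839643e-03]
tip [0.59853563 0.12981464 0.06200107] [ 4.09214186e-01 -9.12438040e-01  7.56563336e-04]
[(array([ 0.42806898, -0.18780432,  0.        ]), np.float64(0.8025617895616382)), (array([0.42073853, 0.19870599, 0.        ]), np.float64(1.1009273944294233))]
```

View pics/sz16.png

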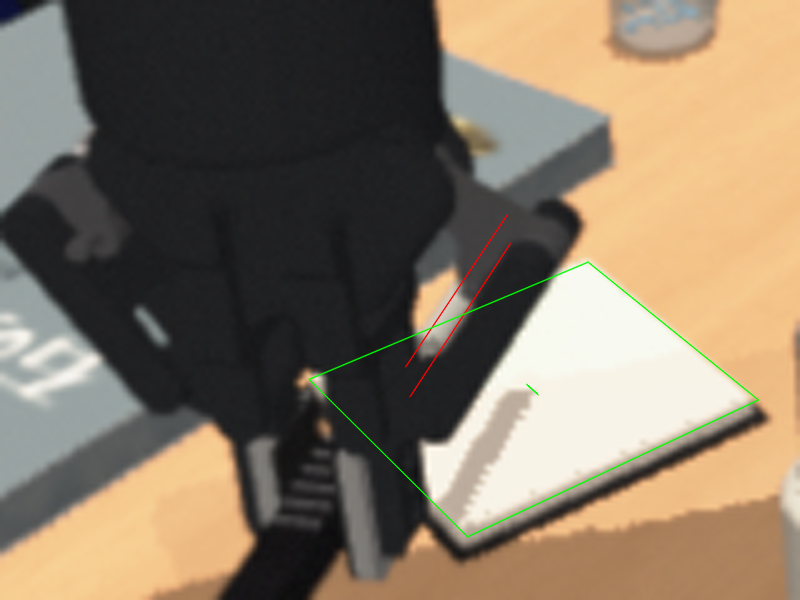

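View pics/scene16.png

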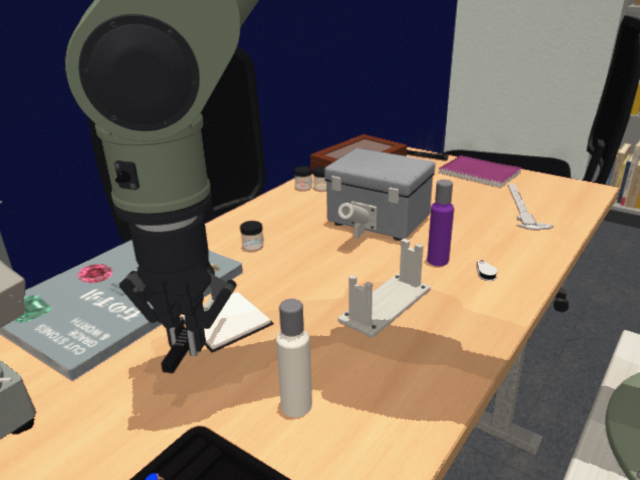

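View pics/top16.png

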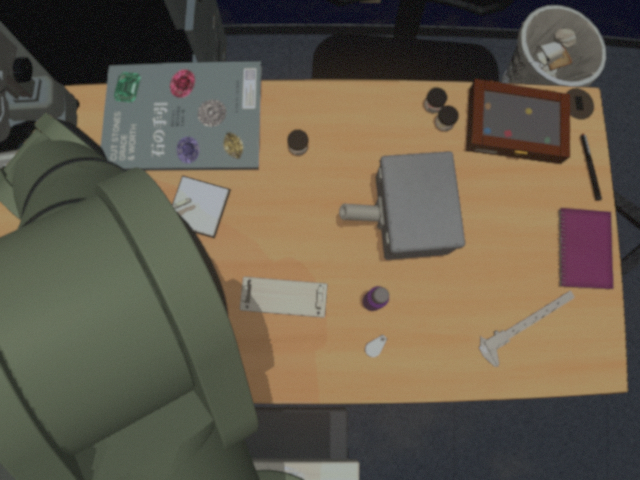

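```bash
python3 - <<'E'
from plan import *
from workcell import bot
s=bot.observe(); p,R=rodpose(s['position'],s['tool_rot']); c=bot.camera_model('top'); print(s['clock'],s['qd'].round(4),s['force'],s['grip_width'])
im=cv2.imread('pics/top16.png'); v=cv2.resize(im[160:250,140:260],None,fx=6,fy=6,interpolation=cv2.INTER_CUBIC); v=cv2.convertScaleAbs(v,alpha=1.2)
def dr(P,col,cl=True): cv2.polylines(v,[np.int32(((proj(c,P)-[140,160]+.5)*6)*8)],cl,col,1,cv2.LINE_AA,3)
for y in(-.0045,.0045): dr(np.array([[.053,y,0],[.123,y,0]])@R.T+p,(0,0,255),False)
Rt,t=Tpose([.598,.129,-.272]); dr(np.array([[-.045,-.045,.009],[.045,-.045,.009],[.045,.045,.009],[-.045,.045,.009]])@Rt.T+t,(0,255,0)); dr(np.array([[-.003,0,.009],[.003,0,.009]])@Rt.T+t,(0,255,0))
cv2.imwrite('pics/tz16.png',v)
E
```

```text
22.05 [-0.0006  0.0043 -0.0002  0.0026 -0.0006 -0.0009  0.0003] [ 0.02332772  0.1829948  -0.84767875] 0.01260176144902962
```

View pics/tz16.png

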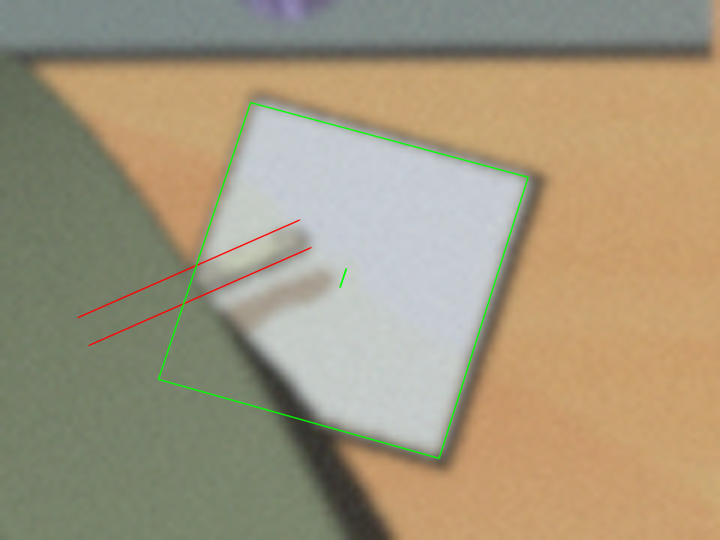

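The measured tip at (310,238) matches the predicted (306,233), which is the tile centre raised to tip height. The arm is still, so I'll hand in.

```bash
python3 -m crank '{"travel":[[0,0,0],[0,0,0],[0,0,0]],"rot":[[0,0,0],[0,0,0],[0,0,0]]}' && python3 - <<'E'
from workcell import bot
s=bot.observe(); print(s['clock'],s['qd'].round(4),s['force'].round(2),s['grip_width']); print(bot.job_done())
E
```

```text
clock: 22.35
position: [0.5503, 0.2362, 0.116]
tool_rot: [-3.142, 0.001, 1.993]
force: [-0.0, -0.3, -1.0]
grip_width: 0.0128
22.35 [-0.0009  0.0032  0.0014 -0.0006  0.0019  0.0019 -0.    ] [-0.02 -0.25 -1.05] 0.01282908136623194
the job is handed in; nothing more can be done
None
```

I finished the job and handed it in at 22.4 s; no verdict is reported.

- **Bottle:** I moved it by its cap and set it down upright at about (0.421, 0.199). The last camera fit still puts it there, about 36 cm from the tube mouth and 19 cm from the tile centre.
- **Insertion:** I gripped the rod by its handle and slid it into the tube until the collar stopped. The push along the tube was about 12 N, held for more than 0.5 s, and the picture showed no gap at the rim. It stopped about 1.5 mm earlier than I had calculated, which is within the calibration error.
- **Mismatch before insertion:** the scene camera showed the shaft 1–2 mm higher than I had calculated. I lowered the rod 1.5 mm, and it went in without touching the sides measurably.
- **Final hold:** the rod is level within 0.1°. Its tip is about 1 mm from the tile centre (from above) and about 5 cm above the tile. The top-camera picture agrees to 1–2 mm. In the scene view the fingers hid the tip, so only part of the shaft could be checked there.
- **Stillness and contact:** the arm was still. The roughly 1 N of remaining wrist force fits the rod's own weight.
- **Stone jar:** it stayed where it was in the pictures. I did not measure its position again at the end.

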